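Load the orbital shaker and start it

TASK

Load the orbital shaker: put the two brown bottles, the square bottle and the capped flask that stand to its left each upright into the spring clamp that is made for it, pressed down until it stands on the clamp's pad. Carry them upright, and only when all four are in and let go, press the shaker's start button fully down and release it.

Things in the scene. Friction and masses are not known exactly. Their poses are not given: they have to be found in the camera images.
- amber_bottle: Large round brown glass bottle, dark screw cap, 140 mm tall, 60 mm in diameter up to about 90 mm height, cap about 37 mm in diameter from 118 mm up; 0.3 kg. Stands left of the shaker in the middle of the worktop, not along its back. Origin: centre of its underside, z up along the bottle.
- small_bottle: Small round brown glass bottle, dark screw cap, 95 mm tall, 44 mm in diameter up to about 62 mm height, cap about 28 mm in diameter from 80 mm up; 0.12 kg. Stands left of the shaker in the middle of the worktop, not along its back. Origin: centre of its underside, z up.
- square_bottle: White square plastic bottle with white screw cap, 118 mm tall; body 60 mm square up to 75 mm height, 62 mm from there to the shoulder at 90 mm, cap 46 mm in diameter from 99 mm up; 0.21 kg. Stands left of the shaker in the middle of the worktop, not along its back. Origin: centre of its underside, z up, x and y square to its sides.
- flask: Conical (Erlenmeyer) clear glass flask with a plain aluminium cap, 140 mm tall; base 79 mm in diameter, narrowing from 10 mm height to a neck of 35 mm at 90 mm height; the cap is 39 mm in diameter from 98 mm to 140 mm height and stays on (grip it there); 0.18 kg. Stands left of the shaker in the middle of the worktop, not along its back. Origin: centre of its underside, z up.
- clamp_amber: Steel spring clamp on the shaker, for the large round bottle: round cup 68 mm wide inside, rim 9 mm high; four sprung arms on its x and y sides, flared tips 45 mm up. Origin: centre of its underside, 72 mm above the worktop, z up. The vessel stands on a pad, its origin 4 mm above the clamp's. Lowered from above it must be pushed past the arms (5 to 10 N) onto the pad.
- clamp_small: Steel spring clamp on the shaker, for the small round bottle: the smallest round cup, 52 mm wide inside, rim 9 mm high; four sprung arms on its x and y sides, flared tips 45 mm up. Origin: centre of its underside, 72 mm above the worktop, z up. The vessel stands on a pad, its origin 4 mm above the clamp's. Lowered from above it must be pushed past the arms (5 to 10 N) onto the pad.
- clamp_square: Steel spring clamp on the shaker, for the square bottle: the only square cup, 68 mm wide inside, sides along its x and y, rim 9 mm high; four sprung arms on its x and y sides, flared tips 45 mm up. Origin: centre of its underside, 72 mm above the worktop, z up. The vessel stands on a pad, its origin 4 mm above the clamp's. Lowered from above it must be pushed past the arms (5 to 10 N) onto the pad. Bottle sides along clamp sides.
- clamp_flask: Steel spring clamp on the shaker, for the conical flask: the widest round cup, 87 mm wide inside, rim 9 mm high; four sprung arms on its x and y sides, flared tips 39 mm up. Origin: centre of its underside, 72 mm above the worktop, z up. The vessel stands on a pad, its origin 4 mm above the clamp's. Lowered from above it must be pushed past the arms (5 to 10 N) onto the pad.
- start_button_top (a point): Centre of the top of the shaker's start button: a white push button 28 mm in diameter in a grey housing, facing up on the grey control deck along the right side of the shaker, beside the platform; at rest about 78 mm above the worktop. Pressed straight down it travels 6 mm and needs 5 N; a spring brings it back.
- start_button (a joint): Travel of the start button in m: 0 at rest, 0.006 fully pressed.
There are look-alikes about, which are no part of the job. What is shaped like the small_bottle but purple is not meant.

How it is judged:
By the outcome, as a careful person would: the job done as asked, in the order asked, and still so for the second after the job is handed in, with the robot touching nothing.
It also fails if it takes over 122 s, if anything falls off the work surface, if the arm or the gripper's body presses on something with over 40 N, if the wrist force passes 120 N, or if a joint passes its speed limit or range.

ROBOT

A 6-joint arm with a two-finger parallel gripper is mounted at the origin on a cart in front of the work surface, level with it; the furniture and walls round the work are solid. World frame = base frame: x ahead of the robot, y to its left, z up, the work surface at z = 0. Lengths are in m, angles in rad, forces in N, time in s.
With the tool pointing down it reaches from about 0.25 to 0.725 m from the base axis. Payload 4 kg.
Tool frame: the origin (TCP) lies between the finger pads; the fingertips stand 11 mm ahead of it and the grasp point (between the pads) lies 8 mm behind it (bot.tip_extent is the distance from the TCP to the fingertips, in m); z points along the fingers, y is the line along which they close (so a half turn about z gives the same grasp; the last joint's range is limited). The gripper opens to 85 mm and grips with 20 to 120 N. Pads are 22 mm wide; open, the fingers measure 114 mm over their backs; the gripper's body (76 mm by 85 mm) begins 54 mm behind the grasp point. The pads swing forward as they close: fully open they stand 13 mm farther back than shut.
Start: joints at [-1.123, 0.241, 0.005, 1.335, 0, 1.571], TCP at [0.216, -0.451, 0.208] pointing down, gripper open.
Joint ranges: [-2.72, 2.72], [-1.05, 1.87], [-1.09, 1.28], [-1.99, 2.15], [-1.42, 1.44], [-3.14, 3.14]. Speed limits (rad/s): [2.79, 2.79, 3.14, 3.14, 3.14, 3.14].

INTERFACE

Orientations are given as a unit quaternion [x, y, z, w].
In Python, from workcell import bot gives the robot as it stands. The module is installed in compiled form; this text tells all that it offers.
- The arm moves only by the tool drive_tool, never from a script. Its argument "rows" is a list of rows, each an object of numbers: "dx", "dy", "dz": the shift along the tool's x, y, z in units of 50 mm (1.0 is 50 mm); "wx", "wy", "wz": the turn, a rotation vector about the tool's x, y, z in units of 5 degrees (1.0 is 5 degrees); "hand": the finger opening in mm, from 0 to 85.4. A call has 1 to 20 rows; each row is the pose to reach, as a shift and turn from the pose commanded when the call began, along the tool's axes at that moment; what a row does not reach only later rows make up. A row lasts 1/10 s, in which the tool goes at most 50 mm and 8.59 degrees, less where a joint would pass 70% of its speed; a pose out of reach is approached as far as the arm can. A call with a gripper value outside its range is refused whole. The fingers move at their own pace and stop on an object; the grip force is fixed at half the most. Time passes only in rows, so rows that repeat a pose let the fingers close. It gives the time, the measured TCP pose, the force, the opening and the grip force at its end, in the units of the state.
- bot.get_obs(): the state, without advancing time (a new reading comes with each control period).
- bot.camera(name): name is "side" or "top" or "wrist"; returns the picture (420x560x3 uint8, red, green, blue); there is no depth.
- bot.get_calibration(name): a dict with "vfov" (degrees; the focal length in pixels is half the picture's height over the tangent of half this angle, whatever the lens; pixels are square), "cx", "cy" (the principal point, pixels), "origin" and "rotation" of the camera in the world; the wrist camera has in their place "mount" (4x4, takes a point from camera to tool coordinates, whose origin is the TCP and whose axes are the flange's). Camera axes: x right, y up, looking along -z (the intrinsics and any distortion apply to the point x, -y, -z); pixel columns grow to the right and rows downward; lengths in m; the calibration is good to about 2 mm. A picture is of the moment at which its call begins: read the wrist's pose just before it. get_calibration takes no time and is no camera call.
- bot.job_done(): hands the job in; it is judged then, once.
Trained networks look in the newest picture that a camera, given by its name, has taken for a name from the list of things; names that differ only in an ending like _2 or _b are one class to them, and where a whole thing is asked for, a point or a joint stands for the part that bears it (a point fixed in the world has none). Each returns a list of dicts, best first, with "score" (0 to 1); they miss things now and then, are a little off and sometimes report something else, mostly with a low value. They report only what shows in the picture. A call takes as long as a camera call. They do not tell look-alikes from the thing itself.
- bot.look_for(camera, thing): "extent" ([centre column, centre row, width, height] in pixels, round what is visible of it).
- bot.outline_of(camera, thing): "region" (420x560 bool, what is visible of it) and "extent" ([centre column, centre row, width, height] in pixels, round what is visible of it).
The state is a dict: "clock": time; "joint_pos": joint angles; "joint_vel": joint speeds; "tau": joint torques, N m; "eef_pos": TCP position; "tool_rot": TCP orientation; "ft_force": force on the tool from outside, world axes, zero at the start; "ft_torque": the same for the moment, N m; "grip_width": finger opening in m; "grasp_force": force on a finger pad.
Only numpy, scipy, OpenCV 4.12 (cv2) and the standard library are available. Lean on these libraries where they do the work, as an engineer would, in place of code of your own. Each camera call takes 0.05 s, during which the arm holds its last target. There are 200 camera calls.

## Working session

There is one attempt and no reset: what is moved stays moved. The work goes in short steps, Python scripts to look and compute and a tool call to move; the robot and the scene stay as the last step left them, time stands still between calls to the robot, and variables do not carry over. Pictures are saved under pics/ and viewed, at most 14 in all, crops included, and the job is handed in when it is done.

Besides the shell and the picture viewer there is one more tool, called after "Request:" as name(argument=value, ...) on one line, values as JSON. drive_tool: Moves the arm, as the interface text tells. Its arguments: {"type":"object","properties":{"rows":{"type":"array","items":{"type":"object","properties":{"dx":{"type":"number"},"dy":{"type":"number"},"dz":{"type":"number"},"wx":{"type":"number"},"wy":{"type":"number"},"wz":{"type":"number"},"hand":{"type":"number"}}}}},"required":["rows"]}

```bash
mkdir -p pics
python3 - <<'E'
from workcell import bot
import cv2,numpy as np
for c in ("top","side"):
    im=bot.camera(c); cv2.imwrite(f"pics/{c}0.png",im[:,:,::-1])
    k=bot.get_calibration(c); print(c,k)
    for t in ["amber_bottle","small_bottle","square_bottle","flask","clamp_amber","clamp_small","clamp_square","clamp_flask","start_button"]:
        print(t,[(round(d["score"],2),[round(float(v)) for v in d["extent"]]) for d in bot.look_for(c,t)][:4])
print(bot.get_calibration("wrist")); print(bot.get_obs())
E
```

```text
top {'vfov': 55.35980600312702, 'cx': 274.6073373006099, 'cy': 217.0083005223034, 'origin': array([0.34902107, 0.06049262, 1.0166126 ]), 'rotation': array([ 0.06596814, -0.06387403, -0.70011859,  0.70809764])}
amber_bottle [(0.82, [228, 187, 33, 36])]
small_bottle [(0.94, [126, 232, 28, 24]), (0.73, [157, 257, 23, 19]), (0.67, [215, 241, 33, 32])]
square_bottle [(0.7, [213, 241, 35, 30])]
flask [(0.89, [145, 190, 38, 32]), (0.46, [456, 237, 13, 12])]
clamp_amber [(0.78, [411, 242, 47, 44])]
clamp_small [(0.71, [363, 243, 33, 32])]
clamp_square [(0.7, [403, 192, 40, 41])]
clamp_flask [(0.64, [355, 196, 51, 48])]
start_button [(0.57, [457, 237, 14, 8])]
side {'vfov': 42.42797859576204, 'cx': 282.2074867539372, 'cy': 205.94088328910422, 'origin': array([-0.23583774,  1.16865425,  0.99380899]), 'rotation': array([-0.13508711,  0.45199547,  0.840116  , -0.26768763])}
amber_bottle [(0.61, [236, 223, 21, 50])]
small_bottle [(0.94, [209, 292, 18, 34]), (0.78, [246, 284, 21, 36])]
square_bottle [(0.75, [266, 248, 30, 41])]
flask [(0.94, [195, 265, 28, 52])]
clamp_amber [(0.81, [347, 170, 24, 
[... 602 characters left out ...]
'clock': 1.0, 'joint_pos': array([-1.12300139e+00,  2.40575113e-01,  4.97720780e-03,  1.33524958e+00,
        3.07448019e-05,  1.57079471e+00]), 'joint_vel': array([ 0.00058398,  0.001311  , -0.00025827, -0.00059116, -0.00057219,
       -0.00079432]), 'tau': array([ 9.86042778e-05, -3.72217870e+01,  2.52695543e+01,  1.09566361e-03,
        2.49058178e-05,  5.38594279e-06]), 'eef_pos': array([ 0.21648437, -0.45066818,  0.20781019]), 'tool_rot': array([ 9.75039317e-01,  2.22032273e-01,  9.30991341e-06, -2.83513318e-05]), 'ft_force': array([-0.04743336, -0.06395371,  0.06928285]), 'ft_torque': array([-0.01006522,  0.01818537, -0.01244291]), 'grasp_force': 0.0, 'grip_width': 0.08569807424168276}
```

View both.

Run:
```python
import cv2
a=cv2.imread("pics/top0.png");b=cv2.imread("pics/side0.png")
cv2.imwrite("pics/top0c.png",cv2.resize(a[130:310,90:510],(798,342),interpolation=cv2.INTER_CUBIC))
cv2.imwrite("pics/side0c.png",cv2.resize(b[120:330,150:420],(771,600),interpolation=cv2.INTER_CUBIC))
```

```text
(no output)
```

View pics/top0.png

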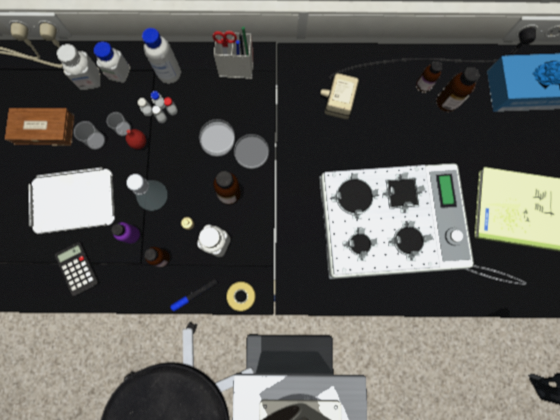

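View pics/top0c.png

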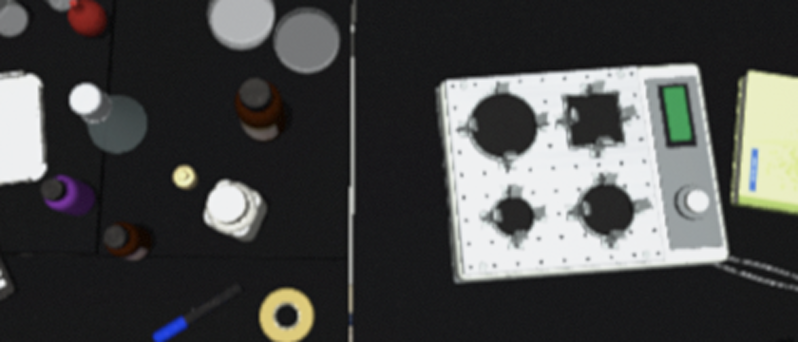

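View pics/side0c.png

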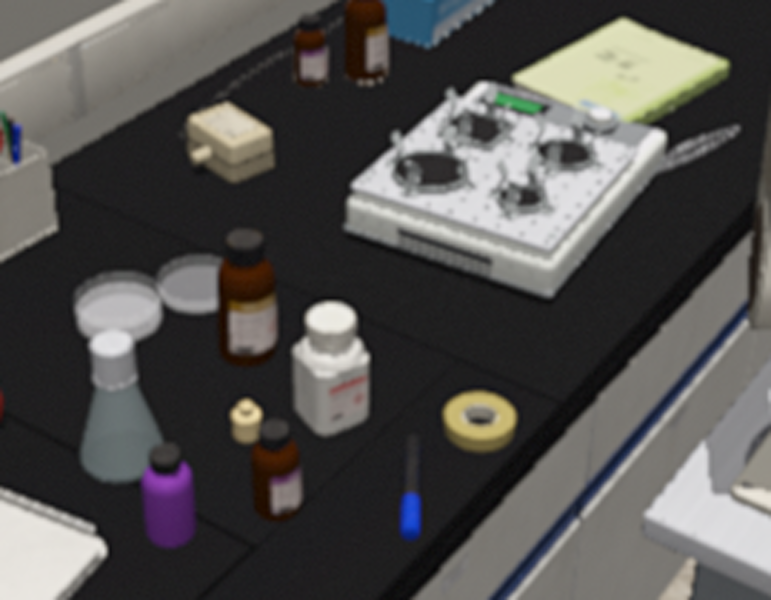

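```bash
cat > h.py <<'E'
from workcell import bot
import numpy as np, cv2
from scipy.spatial.transform import Rotation as R
def cam(name):
    k=bot.get_calibration(name); f=210/np.tan(np.radians(k["vfov"])/2)
    if name=="wrist":
        o=bot.get_obs(); T=np.eye(4); T[:3,:3]=R.from_quat(o["tool_rot"]).as_matrix(); T[:3,3]=o["eef_pos"]
        M=T@k["mount"]; return f,k["cx"],k["cy"],M[:3,3],M[:3,:3]
    return f,k["cx"],k["cy"],np.array(k["origin"]),R.from_quat(k["rotation"]).as_matrix()
def ray(c,u,v):
    f,cx,cy,o,A=c; d=A@np.array([(u-cx)/f,-(v-cy)/f,-1]); return o,d
def at_z(c,u,v,z):
    o,d=ray(c,u,v); return o+d*(z-o[2])/d[2]
def proj(c,p):
    f,cx,cy,o,A=c; q=A.T@(np.asarray(p)-o); return np.array([cx-f*q[0]/q[2],cy+f*q[1]/q[2]])
E
python3 - <<'E'
from h import *
np.set_printoptions(precision=4,suppress=True)
t=cam("top");s=cam("side")
for n,u,v,z in [("flask",135.3,182.1,.14),("amber",226.3,180,.14),("small",153.7,254.2,.095),("square",211.6,236.8,.118),("cfl",355.3,195.8,.073),("csq",403.7,192.6,.073),("csm",360.5,243.7,.073),("cam",409.5,240.5,.073),("btn",455.3,235.8,.078),("shkFL",330.5,277.5,.068),("shkBL",323,174,.068),("shkBR",457,164.5,.068),("shkFR",472,267,.068)]:
    p=at_z(t,u,v,z); q=proj(s,p); print(n,p,"side",q, (q-[150,120])*2.856)
E
```

```text
flask [0.589  0.3806 0.14  ] side [190.1417 239.4313] [114.6448 341.0959]
amber [0.5961 0.1745 0.14  ] side [237.9138 203.1843] [251.0819 237.5744]
small [0.4302 0.3417 0.095 ] side [248.1581 268.2376] [280.3395 423.3667]
square [0.469  0.2062 0.118 ] side [267.2687 230.2012] [334.9193 314.7346]
cfl [ 0.5789 -0.1304  0.073 ] side [300.647  180.7562] [430.2478 173.5198]
csq [ 0.5882 -0.2478  0.073 ] side [317.036  165.8036] [477.0549 130.815 ]
csm [ 0.4625 -0.1397  0.073 ] side [332.5467 190.6275] [521.3533 201.7121]
cam [ 0.4714 -0.256   0.073 ] side [347.7992 174.9889] [564.9146 157.0482]
btn [ 0.4832 -0.363   0.078 ] side [359.8813 160.2831] [599.4211 115.0486]
shkFL [ 0.3827 -0.0683  0.068 ] side [343.123  210.2375] [551.5594 257.7182]
shkBL [ 0.6343 -0.0534  0.068 ] side [273.3946 186.7047] [352.415  190.5086]
shkBR [ 0.6623 -0.3843  0.068 ] side [319.3971 146.4707] [483.7981  75.6003]
shkFR [ 0.411  -0.4015  0.068 ] side [383.1053 164.4396] [665.7489 126.9195]
```

Request:
drive_tool(rows=[{"dz":-0.8,"hand":85},{"dz":-1.6,"hand":85},{"dx":10.6,"dy":-9.5,"dz":-1.6,"wz":5.13,"hand":85},{"dx":10.6,"dy":-9.5,"dz":-1.6,"wz":5.13,"hand":85},{"dx":10.6,"dy":-9.5,"dz":-1.6,"wz":5.13,"hand":85},{"dx":10.6,"dy":-9.5,"dz":-1.6,"wz":5.13,"hand":85},{"dx":10.6,"dy":-9.5,"dz":-1.6,"wz":5.13,"hand":85},{"dx":10.6,"dy":-9.5,"dz":-1.6,"wz":5.13,"hand":85},{"dx":10.6,"dy":-9.5,"dz":-1.6,"wz":5.13,"hand":85},{"dx":10.6,"dy":-9.5,"dz":-1.6,"wz":5.13,"hand":85},{"dx":10.6,"dy":-9.5,"dz":-1.6,"wz":5.13,"hand":85},{"dx":10.6,"dy":-9.5,"dz":-1.6,"wz":5.13,"hand":85},{"dx":10.6,"dy":-9.5,"dz":-1.6,"wz":5.13,"hand":85},{"dx":10.6,"dy":-9.5,"dz":-1.6,"wz":5.13,"hand":85},{"dx":10.6,"dy":-9.5,"dz":-1.6,"wz":5.13,"hand":85},{"dx":10.6,"dy":-9.5,"dz":-1.6,"wz":5.13,"hand":85},{"dx":10.6,"dy":-9.5,"dz":-1.6,"wz":5.13,"hand":85},{"dx":10.6,"dy":-9.5,"dz":-1.6,"wz":5.13,"hand":85},{"dx":10.6,"dy":-9.5,"dz":-1.6,"wz":5.13,"hand":85}])

```text
invalid input at $.rows[0]: expected keys dx, dy, dz, wx, wy, wz, hand
```

Run:
```python
from h import *
np.set_printoptions(precision=4,suppress=True)
c=cam("wrist");im=bot.camera("wrist");cv2.imwrite("pics/w1.png",im[:,:,::-1])
o=bot.get_obs();print(o["clock"],o["eef_pos"],o["tool_rot"])
for t in ["square_bottle","amber_bottle","small_bottle"]:
    for d in bot.outline_of("wrist",t)[:2]:
        print(t,round(d["score"],2),d["extent"])
print(proj(c,[.469,.206,.118]),proj(c,[.469,.206,0]))
```

```text
1.05 [ 0.2165 -0.4507  0.2078] [0.975 0.222 0.    0.   ]
[-1150.9949 -1236.5731] [-405.6503 -538.7515]
```

View pics/w1.png

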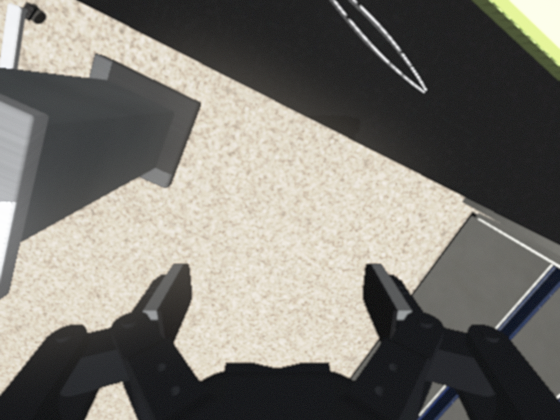

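The wrist picture shows only floor and bench edge, because the arm did not move. Every row needs all its keys.

Request:
drive_tool(rows=[{"dx":0,"dy":0,"dz":-0.8,"wx":0,"wy":0,"wz":0,"hand":85},{"dx":0,"dy":0,"dz":-1.6,"wx":0,"wy":0,"wz":0,"hand":85},{"dx":10.6,"dy":-9.5,"dz":-1.6,"wx":0,"wy":0,"wz":5.13,"hand":85},{"dx":10.6,"dy":-9.5,"dz":-1.6,"wx":0,"wy":0,"wz":5.13,"hand":85},{"dx":10.6,"dy":-9.5,"dz":-1.6,"wx":0,"wy":0,"wz":5.13,"hand":85},{"dx":10.6,"dy":-9.5,"dz":-1.6,"wx":0,"wy":0,"wz":5.13,"hand":85},{"dx":10.6,"dy":-9.5,"dz":-1.6,"wx":0,"wy":0,"wz":5.13,"hand":85},{"dx":10.6,"dy":-9.5,"dz":-1.6,"wx":0,"wy":0,"wz":5.13,"hand":85},{"dx":10.6,"dy":-9.5,"dz":-1.6,"wx":0,"wy":0,"wz":5.13,"hand":85},{"dx":10.6,"dy":-9.5,"dz":-1.6,"wx":0,"wy":0,"wz":5.13,"hand":85},{"dx":10.6,"dy":-9.5,"dz":-1.6,"wx":0,"wy":0,"wz":5.13,"hand":85},{"dx":10.6,"dy":-9.5,"dz":-1.6,"wx":0,"wy":0,"wz":5.13,"hand":85},{"dx":10.6,"dy":-9.5,"dz":-1.6,"wx":0,"wy":0,"wz":5.13,"hand":85},{"dx":10.6,"dy":-9.5,"dz":-1.6,"wx":0,"wy":0,"wz":5.13,"hand":85},{"dx":10.6,"dy":-9.5,"dz":-1.6,"wx":0,"wy":0,"wz":5.13,"hand":85},{"dx":10.6,"dy":-9.5,"dz":-1.6,"wx":0,"wy":0,"wz":5.13,"hand":85},{"dx":10.6,"dy":-9.5,"dz":-1.6,"wx":0,"wy":0,"wz":5.13,"hand":85},{"dx":10.6,"dy":-9.5,"dz":-1.6,"wx":0,"wy":0,"wz":5.13,"hand":85},{"dx":10.6,"dy":-9.5,"dz":-1.6,"wx":0,"wy":0,"wz":5.13,"hand":85}])

```text
clock: 3.1
eef_pos: [0.489, 0.0465, 0.2879]
tool_rot: [0.999, 0.034, -0.001, -0.02]
ft_force: [-0.2, -0.6, 0.0]
grip_width: 0.0851
grasp_force: 0.0
```

Request:
drive_tool(rows=[{"dx":0,"dy":0,"dz":0,"wx":0,"wy":0,"wz":0,"hand":85},{"dx":0,"dy":0,"dz":0,"wx":0,"wy":0,"wz":0,"hand":85}])

```text
clock: 3.3
eef_pos: [0.4884, 0.0464, 0.288]
tool_rot: [0.999, 0.034, -0.001, -0.02]
ft_force: [0.0, -0.3, 0.8]
grip_width: 0.0847
grasp_force: 0.0
```

Run:
```python
from h import *
np.set_printoptions(precision=4,suppress=True)
o=bot.get_obs();print(o["clock"],o["eef_pos"],o["tool_rot"],o["joint_pos"],o["joint_vel"])
print(R.from_quat(o["tool_rot"]).as_matrix())
```

```text
3.3 [0.4884 0.0464 0.288 ] [ 0.9992  0.0342 -0.0015 -0.0199] [0.0682 0.2036 0.1636 1.5324 0.0399 3.1413] [ 0.0008 -0.0074 -0.0039 -0.0003  0.0008 -0.0002]
[[ 0.9977  0.0683 -0.0043]
 [ 0.0684 -0.9969  0.0397]
 [-0.0016 -0.0399 -0.9992]]
```

```bash
cat >> h.py <<'E'
def go(x,y,z,yaw):
    "units for the move to a tool-down pose (yaw of tool x, degrees)"
    o=bot.get_obs();A=R.from_quat(o["tool_rot"]);T=R.from_euler("z",yaw,degrees=True)*R.from_quat([1,0,0,0])
    print("d",np.round(A.inv().apply(np.array([x,y,z])-o["eef_pos"])/.05,2),"w",np.round(np.degrees((A.inv()*T).as_rotvec())/5,2))
E
python3 -c "
from h import *
go(.469,.19,.288,90)"
```

```text
d [-0.19 -2.89  0.12] w [ -0.38  -0.33 -17.21]
```

Request:
drive_tool(rows=[{"dx":-0.2,"dy":-1,"dz":0.1,"wx":-0.05,"wy":-0.05,"wz":-1.7,"hand":85},{"dx":-0.2,"dy":-1.8,"dz":0.1,"wx":-0.1,"wy":-0.1,"wz":-3.4,"hand":85},{"dx":-0.2,"dy":-2.6,"dz":0.1,"wx":-0.15,"wy":-0.13,"wz":-5.1,"hand":85},{"dx":-0.2,"dy":-3.2,"dz":0.1,"wx":-0.2,"wy":-0.15,"wz":-6.8,"hand":85},{"dx":-0.2,"dy":-3.6,"dz":0.1,"wx":-0.25,"wy":-0.2,"wz":-8.5,"hand":85},{"dx":-0.2,"dy":-3.6,"dz":0.1,"wx":-0.3,"wy":-0.23,"wz":-10.2,"hand":85},{"dx":-0.2,"dy":-3.6,"dz":0.1,"wx":-0.3,"wy":-0.25,"wz":-11.9,"hand":85},{"dx":-0.2,"dy":-3.6,"dz":0.1,"wx":-0.34,"wy":-0.28,"wz":-13.6,"hand":85},{"dx":-0.2,"dy":-3.6,"dz":0.1,"wx":-0.36,"wy":-0.3,"wz":-15.3,"hand":85},{"dx":-0.2,"dy":-3.6,"dz":0.1,"wx":-0.38,"wy":-0.33,"wz":-17.2,"hand":85},{"dx":-0.2,"dy":-3.6,"dz":0.1,"wx":-0.38,"wy":-0.33,"wz":-17.2,"hand":85},{"dx":-0.2,"dy":-3.6,"dz":0.1,"wx":-0.38,"wy":-0.33,"wz":-17.2,"hand":85}])

```text
clock: 4.5
eef_pos: [0.4661, 0.2254, 0.2903]
tool_rot: [0.708, 0.706, 0.0, 0.0]
ft_force: [0.3, 0.4, -0.4]
grip_width: 0.085
grasp_force: 0.0
```

Run:
```python
from h import *
np.set_printoptions(precision=4,suppress=True)
c=cam("wrist");im=bot.camera("wrist");cv2.imwrite("pics/w2.png",im[:,:,::-1])
o=bot.get_obs();print(o["clock"],o["eef_pos"],o["tool_rot"],o["joint_pos"])
for t in ["square_bottle","amber_bottle","small_bottle","flask"]:
    for d in bot.look_for("wrist",t)[:2]:
        print(t,round(d["score"],2),d["extent"])
print(proj(c,[.469,.206,.118]),proj(c,[.469,.206,0]))
```

```text
4.55 [0.4662 0.2255 0.2903] [0.7083 0.7059 0.0002 0.    ] [0.4504 0.2588 0.2413 1.553  0.0001 2.0246]
square_bottle 0.77 [278.4, 175.6, 49.6, 66.5]
amber_bottle 0.56 [377.5, 199.7, 68.8, 72.6]
small_bottle 0.87 [294.9, 9.5, 35.3, 16.3]
small_bottle 0.7 [246.7, 67.2, 30.3, 44.2]
[278.9655 192.9972] [278.4133 170.5972]
```

View pics/w2.png

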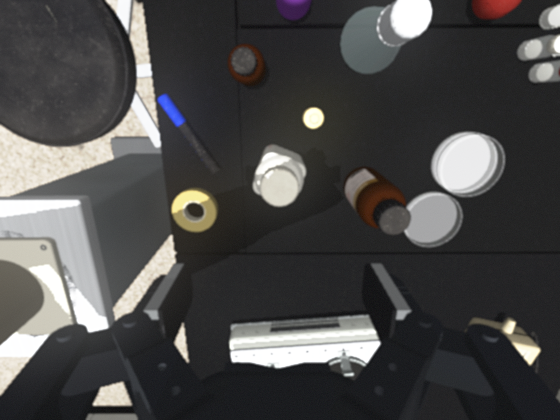

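Run:
```python
from h import *
np.set_printoptions(precision=4,suppress=True)
c=cam("wrist")
for n,u,v,z,p in [("sq",278,186,.118,(.469,.2062)),("amb",394,219,.14,(.5961,.1745)),("small",244,60,.095,(.4302,.3417)),("flask",411,18,.14,(.589,.3806))]:
    print(n,at_z(c,u,v,z),p,proj(c,[*p,z]))
im=cv2.imread("pics/w2.png")
cv2.imwrite("pics/w2c.png",np.hstack([cv2.resize(im[130:225,225:335],(440,380),interpolation=cv2.INTER_CUBIC),cv2.resize(im[155:250,335:425],(360,380),interpolation=cv2.INTER_CUBIC)]))
```

```text
sq [0.4681 0.2146 0.118 ] (0.469, 0.2062) [278.7987 192.9595]
amb [0.5987 0.182  0.14  ] (0.5961, 0.1745) [390.8944 225.1158]
small [0.4313 0.3502 0.095 ] (0.4302, 0.3417) [243.2483  68.5245]
flask [0.5896 0.3797 0.14  ] (0.589, 0.3806) [410.4815  16.8138]
```

View pics/w2c.png

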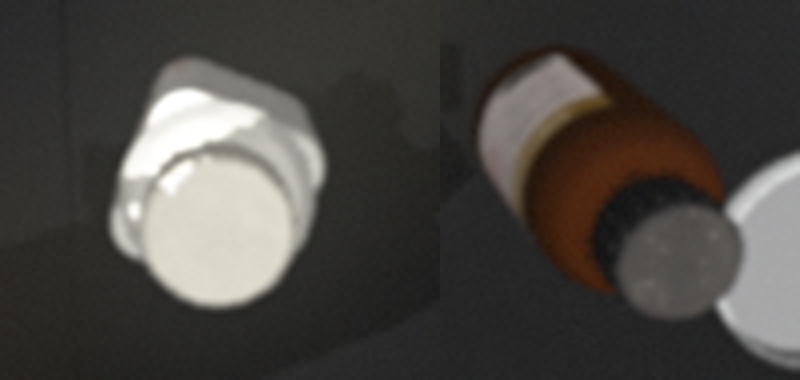

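Run:
```python
from h import *
np.set_printoptions(precision=2,suppress=True)
s=cam("side")
for n,a,b in [("sq",(.469,.2062,.118),(.4681,.2140,.118)),("amb",(.5961,.1745,.14),(.5987,.182,.14)),("small",(.4302,.3417,.095),(.4313,.3502,.095)),("flask",(.589,.3806,.14),(.5896,.3797,.14))]:
    print(n,*[(proj(s,p)-[150,120])*2.856 for p in (a,b)])
```

```text
sq [334.9  314.73] [330.83 318.98]
amb [251.13 237.58] [244.38 240.07]
small [280.31 423.37] [273.45 427.94]
flask [114.58 341.1 ] [114.77 340.38]
```

```bash
cat >> h.py <<'E'
def fitsq(c,reg,x0):
    from scipy.optimize import minimize
    a=np.linspace(0,2*np.pi,40)
    def mask(p):
        x,y,th=p; P=[]
        for h,z in ((.029,0),(.029,.075),(.030,.075),(.030,.09)):
            for i,j in ((1,1),(1,-1),(-1,1),(-1,-1)):
                for r in ((1,.8),(.8,1)): P.append([h*i*r[0],h*j*r[1],z])
        P+= [[.023*np.cos(t),.023*np.sin(t),z] for t in a for z in(.1,.118)]
        P=R.from_euler("z",th,degrees=True).apply(P)+[x,y,0]
        q=np.array([proj(c,v) for v in P]); m=np.zeros((1680,2240),np.uint8)
        cv2.fillConvexPoly(m,cv2.convexHull(np.round(q*4+1.5).astype(np.int32)),1); return m
    big=cv2.resize(reg.astype(np.uint8),(2240,1680),interpolation=cv2.INTER_LINEAR)
    f=lambda p:(lambda m:1-(m&big).sum()/(m|big).sum())(mask(p))
    best=min((minimize(f,[x0[0],x0[1],t],method="Nelder-Mead",options=dict(initial_simplex=[[x0[0],x0[1],t],[x0[0]+.006,x0[1],t],[x0[0],x0[1]+.006,t],[x0[0],x0[1],t+12]],maxiter=60)) for t in (-40,-20,0,20)),key=lambda r:r.fun)
    return best.x,best.fun
E
python3 - <<'E'
from h import *
c=cam("wrist");bot.camera("wrist")
d=bot.outline_of("wrist","square_bottle")
for e in d[:2]: print(e["score"],e["extent"],e["region"].sum())
print(fitsq(c,d[0]["region"],(.468,.2135)))
go(.468,.2135,.288,68.5)
E
```

```text
0.66 [278.9, 175.3, 52.8, 62.4] 2386
(array([  0.46787659,   0.21395881, -21.97060698]), np.float64(0.09402546523016653))
d [-0.24  0.03  0.04] w [ 0.   -0.    4.28]
```

Request:
drive_tool(rows=[{"dx":-0.23,"dy":0.04,"dz":0.5,"wx":0,"wy":0,"wz":1.5,"hand":85},{"dx":-0.23,"dy":0.04,"dz":1,"wx":0,"wy":0,"wz":3,"hand":85},{"dx":-0.23,"dy":0.04,"dz":1.5,"wx":0,"wy":0,"wz":4.4,"hand":85},{"dx":-0.23,"dy":0.04,"dz":2,"wx":0,"wy":0,"wz":4.4,"hand":85},{"dx":-0.23,"dy":0.04,"dz":2.5,"wx":0,"wy":0,"wz":4.4,"hand":85},{"dx":-0.23,"dy":0.04,"dz":3,"wx":0,"wy":0,"wz":4.4,"hand":85},{"dx":-0.23,"dy":0.04,"dz":3.5,"wx":0,"wy":0,"wz":4.4,"hand":85},{"dx":-0.23,"dy":0.04,"dz":3.9,"wx":0,"wy":0,"wz":4.4,"hand":85},{"dx":-0.23,"dy":0.04,"dz":4.2,"wx":0,"wy":0,"wz":4.4,"hand":85},{"dx":-0.23,"dy":0.04,"dz":4.2,"wx":0,"wy":0,"wz":4.4,"hand":85},{"dx":-0.23,"dy":0.04,"dz":4.2,"wx":0,"wy":0,"wz":4.4,"hand":50},{"dx":-0.23,"dy":0.04,"dz":4.2,"wx":0,"wy":0,"wz":4.4,"hand":50},{"dx":-0.23,"dy":0.04,"dz":4.2,"wx":0,"wy":0,"wz":4.4,"hand":50},{"dx":-0.23,"dy":0.04,"dz":4.2,"wx":0,"wy":0,"wz":4.4,"hand":50},{"dx":-0.23,"dy":0.04,"dz":4.2,"wx":0,"wy":0,"wz":4.4,"hand":50}])

```text
clock: 6.35
eef_pos: [0.4687, 0.2143, 0.0807]
tool_rot: [0.829, 0.559, 0.001, 0.0]
ft_force: [-0.1, -0.1, 0.1]
grip_width: 0.0499
grasp_force: 0.0
```

Run:
```python
from h import *
im=bot.camera("wrist");s=bot.camera("side")
a=cv2.resize(s[190:330,170:310],(400,400),interpolation=cv2.INTER_CUBIC)
b=cv2.resize(im[:,100:520],(400,400))
cv2.imwrite("pics/w3.png",np.hstack([a,b])[:,:,::-1]);print(bot.get_obs()["grasp_force"])
```

```text
0.0
```

View pics/w3.png

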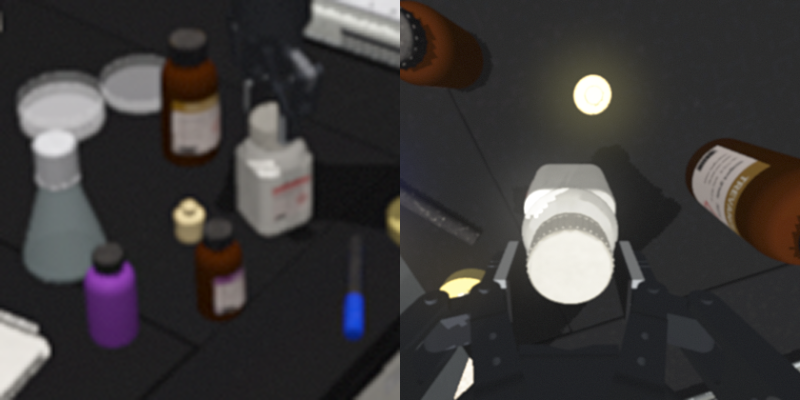

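Run:
```python
from h import *
np.set_printoptions(precision=4,suppress=True)
o=bot.get_obs();p=o["eef_pos"];A=R.from_quat(o["tool_rot"]).as_matrix();s=cam("side")
print(bot.tip_extent,o["grip_width"])
for h in (.07,.08,.09,.1,.118):
    for e in(-1,0,1): 
        q=p+A[:,1]*e*.03;q[2]=h; print(h,e,((proj(s,q)-[170,190])/.35))
```

```text
0.011 0.05006313513958969
0.07 -1 [289.9137 175.3523]
0.07 0 [273.4555 158.9531]
0.07 1 [257.4474 143.0024]
0.08 -1 [289.9557 167.1094]
0.08 0 [273.4358 150.7639]
0.08 1 [257.3692 134.8671]
0.09 -1 [289.998  158.8041]
0.09 0 [273.4158 142.5137]
0.09 1 [257.2904 126.672 ]
0.1 -1 [290.0406 150.4357]
0.1 0 [273.3957 134.2016]
0.1 1 [257.2111 118.4164]
0.118 -1 [290.1181 135.2114]
0.118 0 [273.3592 119.082 ]
0.118 1 [257.0668 103.4015]
```

Request:
drive_tool(rows=[{"dx":0,"dy":0,"dz":0,"wx":0,"wy":0,"wz":0,"hand":85},{"dx":0,"dy":0,"dz":0,"wx":0,"wy":0,"wz":0,"hand":85},{"dx":0,"dy":0,"dz":0,"wx":0,"wy":0,"wz":0,"hand":85},{"dx":0,"dy":0,"dz":0,"wx":0,"wy":0,"wz":0,"hand":85},{"dx":0,"dy":0,"dz":0.1,"wx":0,"wy":0,"wz":0,"hand":85},{"dx":0,"dy":0,"dz":0.25,"wx":0,"wy":0,"wz":0,"hand":85},{"dx":0,"dy":0,"dz":0.37,"wx":0,"wy":0,"wz":0,"hand":85},{"dx":0,"dy":0,"dz":0.37,"wx":0,"wy":0,"wz":0,"hand":85},{"dx":0,"dy":0,"dz":0.37,"wx":0,"wy":0,"wz":0,"hand":50},{"dx":0,"dy":0,"dz":0.37,"wx":0,"wy":0,"wz":0,"hand":50},{"dx":0,"dy":0,"dz":0.37,"wx":0,"wy":0,"wz":0,"hand":50},{"dx":0,"dy":0,"dz":0.37,"wx":0,"wy":0,"wz":0,"hand":50},{"dx":0,"dy":0,"dz":0.37,"wx":0,"wy":0,"wz":0,"hand":50}])

```text
clock: 7.75
eef_pos: [0.4685, 0.2142, 0.0618]
tool_rot: [0.829, 0.559, 0.0, 0.0]
ft_force: [-0.1, 0.1, -0.3]
grip_width: 0.05
grasp_force: 0.0
```

Run:
```python
from h import *
im=bot.camera("wrist");s=bot.camera("side");o=bot.get_obs()
c=cam("wrist");A=R.from_quat(o["tool_rot"]).as_matrix()
for z in (-.04,-.02,0,.011):print(z,[np.round(proj(c,o["eef_pos"]+A@np.array([x,.025,z]))) for x in (-.011,0,.011)])
a=cv2.resize(s[195:275,225:315],(440,391),interpolation=cv2.INTER_CUBIC)
b=cv2.resize(im[170:420,165:395],(360,391))
cv2.imwrite("pics/w4.png",np.hstack([a,b])[:,:,::-1])
```

```text
-0.04 [array([326., 302.]), array([328., 283.]), array([329., 263.])]
-0.02 [array([321., 279.]), array([322., 262.]), array([323., 244.])]
0 [array([316., 261.]), array([317., 245.]), array([318., 229.])]
0.011 [array([314., 253.]), array([315., 238.]), array([316., 222.])]
```

View pics/w4.png

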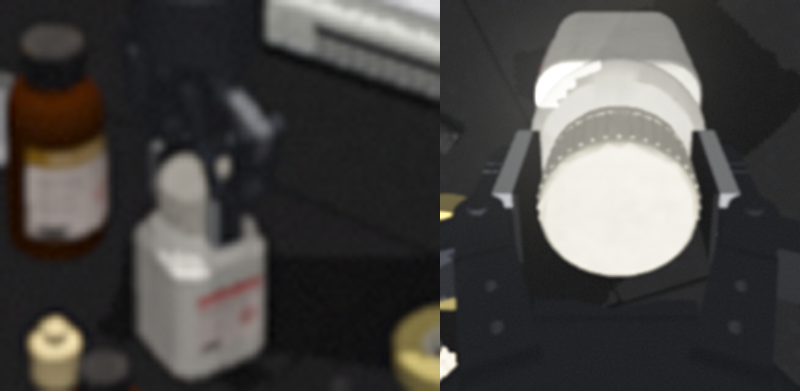

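Request:
drive_tool(rows=[{"dx":0,"dy":0,"dz":0,"wx":0,"wy":0,"wz":0,"hand":85},{"dx":0,"dy":0,"dz":0,"wx":0,"wy":0,"wz":0,"hand":85},{"dx":0,"dy":0,"dz":0,"wx":0,"wy":0,"wz":0,"hand":85},{"dx":0,"dy":0,"dz":0,"wx":0,"wy":0,"wz":0,"hand":85},{"dx":0,"dy":0,"dz":0.1,"wx":0,"wy":0,"wz":0,"hand":85},{"dx":0,"dy":0,"dz":0.2,"wx":0,"wy":0,"wz":0,"hand":85},{"dx":0,"dy":0,"dz":0.3,"wx":0,"wy":0,"wz":0,"hand":85},{"dx":0,"dy":0,"dz":0.3,"wx":0,"wy":0,"wz":0,"hand":85}])

```text
clock: 8.65
eef_pos: [0.4675, 0.2137, 0.0455]
tool_rot: [0.829, 0.559, -0.001, -0.0]
ft_force: [-1.1, -0.2, 0.0]
grip_width: 0.0846
grasp_force: 0.0
```

Request:
drive_tool(rows=[{"dx":0,"dy":0,"dz":0.1,"wx":0,"wy":0,"wz":0,"hand":85},{"dx":0,"dy":0,"dz":0.2,"wx":0,"wy":0,"wz":0,"hand":85},{"dx":0,"dy":0,"dz":0.25,"wx":0,"wy":0,"wz":0,"hand":85},{"dx":0,"dy":0,"dz":0.25,"wx":0,"wy":0,"wz":0,"hand":52},{"dx":0,"dy":0,"dz":0.25,"wx":0,"wy":0,"wz":0,"hand":52},{"dx":0,"dy":0,"dz":0.25,"wx":0,"wy":0,"wz":0,"hand":52},{"dx":0,"dy":0,"dz":0.25,"wx":0,"wy":0,"wz":0,"hand":52},{"dx":0,"dy":0,"dz":0.25,"wx":0,"wy":0,"wz":0,"hand":52}])

```text
clock: 9.45
eef_pos: [0.469, 0.2144, 0.0346]
tool_rot: [0.829, 0.559, 0.001, 0.0]
ft_force: [1.2, 1.0, 2.4]
grip_width: 0.0586
grasp_force: 64.9
```

Request:
drive_tool(rows=[{"dx":0,"dy":0,"dz":-0.4,"wx":0,"wy":0,"wz":0,"hand":52},{"dx":0,"dy":0,"dz":-1.1,"wx":0,"wy":0,"wz":0,"hand":52},{"dx":0,"dy":0,"dz":-1.9,"wx":0,"wy":0,"wz":0,"hand":52},{"dx":0,"dy":0,"dz":-2.7,"wx":0,"wy":0,"wz":0,"hand":52},{"dx":-0.2,"dy":0.1,"dz":-3.5,"wx":0,"wy":0,"wz":-0.2,"hand":52},{"dx":-0.7,"dy":0.4,"dz":-4.1,"wx":0,"wy":0,"wz":-0.5,"hand":52},{"dx":-1.4,"dy":0.75,"dz":-4.3,"wx":0,"wy":0,"wz":-1,"hand":52},{"dx":-2.1,"dy":1.15,"dz":-4.3,"wx":0,"wy":0,"wz":-1.4,"hand":52},{"dx":-2.8,"dy":1.55,"dz":-4.3,"wx":0,"wy":0,"wz":-1.8,"hand":52},{"dx":-3.5,"dy":1.9,"dz":-4.3,"wx":0,"wy":0,"wz":-2.2,"hand":52},{"dx":-4.2,"dy":2.3,"dz":-4.3,"wx":0,"wy":0,"wz":-2.6,"hand":52},{"dx":-4.9,"dy":2.7,"dz":-4.3,"wx":0,"wy":0,"wz":-3,"hand":52},{"dx":-5.6,"dy":3.05,"dz":-4.3,"wx":0,"wy":0,"wz":-3.4,"hand":52},{"dx":-6.3,"dy":3.45,"dz":-4.3,"wx":0,"wy":0,"wz":-3.8,"hand":52},{"dx":-7,"dy":3.8,"dz":-4.3,"wx":0,"wy":0,"wz":-4.2,"hand":52},{"dx":-7.7,"dy":4.2,"dz":-4.3,"wx":0,"wy":0,"wz":-4.6,"hand":52},{"dx":-8.4,"dy":4.6,"dz":-4.3,"wx":0,"wy":0,"wz":-5,"hand":52},{"dx":-8.9,"dy":4.9,"dz":-4.3,"wx":0,"wy":0,"wz":-5.3,"hand":52},{"dx":-9.26,"dy":5.06,"dz":-4.3,"wx":0,"wy":0,"wz":-5.3,"hand":52},{"dx":-9.26,"dy":5.06,"dz":-4.3,"wx":0,"wy":0,"wz":-5.3,"hand":52}])

```text
clock: 11.45
eef_pos: [0.5281, -0.3123, 0.2471]
tool_rot: [0.68, 0.733, -0.001, -0.001]
ft_force: [-0.1, 0.9, -1.3]
grip_width: 0.0586
grasp_force: 65.3
```

Run:
```python
from h import *
np.set_printoptions(precision=4,suppress=True)
c=cam("wrist");im=bot.camera("wrist");cv2.imwrite("pics/w5.png",cv2.resize(im[:,:,::-1],(800,600),interpolation=cv2.INTER_CUBIC))
o=bot.get_obs();print(o["clock"],o["eef_pos"],o["grip_width"],R.from_quat(o["tool_rot"]).as_matrix()[:,0])
for t,p in [("clamp_amber",(.4714,-.256)),("clamp_small",(.4625,-.1397)),("clamp_square",(.5882,-.2478)),("clamp_flask",(.5789,-.1304)),("start_button",(.4832,-.363))]:
    print(t,[(round(d["score"],2),np.round(d["extent"])) for d in bot.look_for("wrist",t)[:2]],proj(c,[*p,.073]))
```

```text
11.5 [ 0.5282 -0.3107  0.2474] 0.0582644909580074 [-0.0755  0.9971  0.0023]
clamp_amber [(0.73, array([228., 119.,  92.,  95.]))] [228.8173 122.5826]
clamp_small [(0.55, array([220.,  21.,  82.,  41.]))] [222.2702  -2.3079]
clamp_square [(0.79, array([340., 118.,  92.,  96.]))] [336.2072 123.0318]
clamp_flask [(0.86, array([340.,  30., 116.,  55.]))] [343.3972  -3.2086]
start_button [(0.71, array([227., 118.,  93.,  93.]))] [236.6316 214.7179]
```

View pics/w5.png

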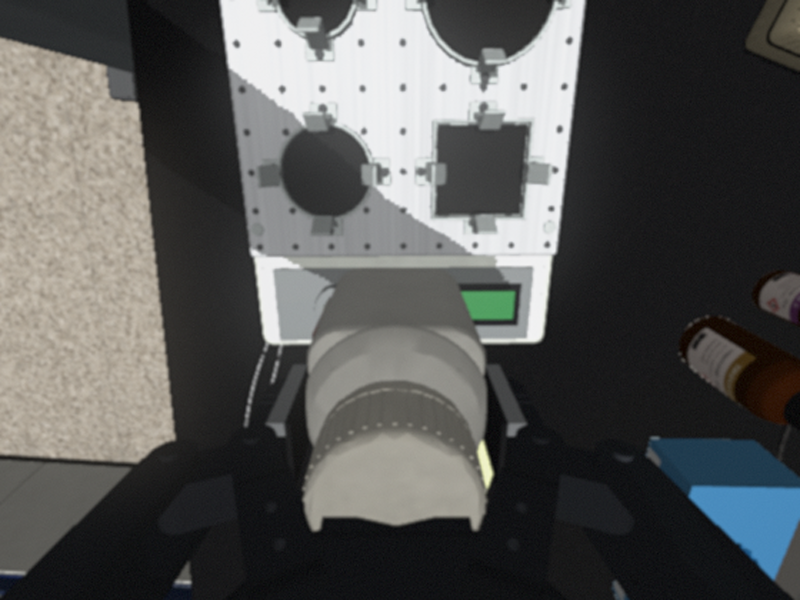

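Run:
```python
from h import *
np.set_printoptions(precision=4,suppress=True)
c=cam("wrist");k=560/800
P={}
for n,q in {"sq":[(435,122),(528,122),(526,215),(433,215)],"am":[(326,124),(326,216),(280,170),(372,170)],"smbot":[(318,39)],"flbot":[(490,63)],"FL":[(221,2)],"FR":[(251,254)],"BR":[(557,254)],"BL":[(584,2)]}.items():
    for z in (.072,.081):
        w=np.array([at_z(c,u*k,v*k,z) for u,v in q]); print(n,z,w.mean(0)[:2],np.ptp(w,0)[:2]); 
w=[at_z(c,u*k,v*k,.076)[:2] for u,v in [(435,122),(528,122),(526,215),(433,215)]]
for i in range(4): d=w[(i+1)%4]-w[i]; print(np.degrees(np.arctan2(d[1],d[0])),np.hypot(*d))
```

```text
sq 0.072 [ 0.5895 -0.24  ] [0.0794 0.0739]
sq 0.081 [ 0.5877 -0.2396] [0.0773 0.072 ]
am 0.072 [ 0.4714 -0.2499] [0.0703 0.0682]
am 0.081 [ 0.4727 -0.2492] [0.0685 0.0664]
smbot 0.072 [ 0.4634 -0.1612] [0. 0.]
smbot 0.081 [ 0.465  -0.1629] [0. 0.]
flbot 0.072 [ 0.5857 -0.1666] [0. 0.]
flbot 0.081 [ 0.5841 -0.1681] [0. 0.]
FL 0.072 [ 0.3969 -0.1441] [0. 0.]
FL 0.081 [ 0.4002 -0.1463] [0. 0.]
FR 0.072 [ 0.412  -0.3204] [0. 0.]
FR 0.081 [ 0.4149 -0.3179] [0. 0.]
BR 0.072 [ 0.6613 -0.3007] [0. 0.]
BR 0.081 [ 0.6576 -0.2987] [0. 0.]
BL 0.072 [ 0.6442 -0.1245] [0. 0.]
BL 0.081 [ 0.641  -0.1272] [0. 0.]
4.5272922802525635 0.06813042858223385
-81.07077040523416 0.0681305037884194
-175.47626386571716 0.07290380028159636
94.91178721755792 0.06792653413872292
```

```bash
python3 -c "
from h import *
go(.5885,-.240,.1106,94.7); print(bot.get_obs()['joint_pos'])"
```

```text
d [1.28 1.29 2.77] w [-0.   -0.01 -0.03]
[-5.28412524e-01  4.65309727e-01  4.34698668e-01  1.54059458e+00
  3.37233608e-04  9.63141278e-01]
```

Request:
drive_tool(rows=[{"dx":0.3,"dy":0.3,"dz":0,"wx":0,"wy":0,"wz":0,"hand":52},{"dx":0.75,"dy":0.75,"dz":0,"wx":0,"wy":0,"wz":0,"hand":52},{"dx":1.1,"dy":1.1,"dz":0.2,"wx":0,"wy":0,"wz":-0.03,"hand":52},{"dx":1.28,"dy":1.29,"dz":0.6,"wx":0,"wy":0,"wz":-0.03,"hand":52},{"dx":1.28,"dy":1.29,"dz":1,"wx":0,"wy":0,"wz":-0.03,"hand":52},{"dx":1.28,"dy":1.29,"dz":1.4,"wx":0,"wy":0,"wz":-0.03,"hand":52},{"dx":1.28,"dy":1.29,"dz":1.65,"wx":0,"wy":0,"wz":-0.03,"hand":52},{"dx":1.28,"dy":1.29,"dz":1.75,"wx":0,"wy":0,"wz":-0.03,"hand":52},{"dx":1.28,"dy":1.29,"dz":1.75,"wx":0,"wy":0,"wz":-0.03,"hand":52}])

```text
clock: 12.65
eef_pos: [0.5881, -0.2407, 0.1613]
tool_rot: [0.678, 0.735, -0.0, -0.0]
ft_force: [0.4, 0.3, -1.7]
grip_width: 0.0586
grasp_force: 65.3
```

Request:
drive_tool(rows=[{"dx":0,"dy":0,"dz":0.15,"wx":0,"wy":0,"wz":0,"hand":52},{"dx":0,"dy":0,"dz":0.3,"wx":0,"wy":0,"wz":0,"hand":52},{"dx":0,"dy":0,"dz":0.45,"wx":0,"wy":0,"wz":0,"hand":52},{"dx":0,"dy":0,"dz":0.6,"wx":0,"wy":0,"wz":0,"hand":52},{"dx":0,"dy":0,"dz":0.7,"wx":0,"wy":0,"wz":0,"hand":52}])

```text
clock: 13.15
eef_pos: [0.5873, -0.2414, 0.1259]
tool_rot: [0.678, 0.735, -0.001, -0.001]
ft_force: [-1.8, -0.4, -1.1]
grip_width: 0.0581
grasp_force: 65.5
```

Request:
drive_tool(rows=[{"dx":0,"dy":0,"dz":0.08,"wx":0,"wy":0,"wz":0,"hand":52},{"dx":0,"dy":0,"dz":0.16,"wx":0,"wy":0,"wz":0,"hand":52},{"dx":0,"dy":0,"dz":0.24,"wx":0,"wy":0,"wz":0,"hand":52},{"dx":0,"dy":0,"dz":0.3,"wx":0,"wy":0,"wz":0,"hand":52},{"dx":0,"dy":0,"dz":0.3,"wx":0,"wy":0,"wz":0,"hand":52}])

```text
clock: 13.65
eef_pos: [0.5881, -0.2411, 0.1107]
tool_rot: [0.678, 0.735, -0.0, -0.001]
ft_force: [-2.0, -2.3, -2.7]
grip_width: 0.0583
grasp_force: 65.3
```

Request:
drive_tool(rows=[{"dx":0,"dy":0,"dz":0.04,"wx":0,"wy":0,"wz":0,"hand":52},{"dx":0,"dy":0,"dz":0.08,"wx":0,"wy":0,"wz":0,"hand":52},{"dx":0,"dy":0,"dz":0.08,"wx":0,"wy":0,"wz":0,"hand":52}])

```text
clock: 13.95
eef_pos: [0.5882, -0.2413, 0.1105]
tool_rot: [0.678, 0.735, -0.0, 0.001]
ft_force: [-7.4, 0.8, 11.0]
grip_width: 0.0583
grasp_force: 66.8
```

Request:
drive_tool(rows=[{"dx":0,"dy":0,"dz":0,"wx":0,"wy":0,"wz":0,"hand":85},{"dx":0,"dy":0,"dz":0,"wx":0,"wy":0,"wz":0,"hand":85},{"dx":0,"dy":0,"dz":0,"wx":0,"wy":0,"wz":0,"hand":85},{"dx":0,"dy":0,"dz":0,"wx":0,"wy":0,"wz":0,"hand":85},{"dx":0,"dy":0,"dz":-0.4,"wx":0,"wy":0,"wz":0,"hand":85},{"dx":0,"dy":0,"dz":-1.2,"wx":0,"wy":0,"wz":0,"hand":85},{"dx":0,"dy":0,"dz":-2.1,"wx":0,"wy":0,"wz":0,"hand":85},{"dx":0.2,"dy":0,"dz":-3,"wx":0,"wy":0,"wz":0,"hand":85},{"dx":0.9,"dy":0.1,"dz":-3.2,"wx":0,"wy":0,"wz":0,"hand":85},{"dx":1.8,"dy":0.2,"dz":-3.2,"wx":0,"wy":0,"wz":0,"hand":85},{"dx":2.7,"dy":0.3,"dz":-3.2,"wx":0,"wy":0,"wz":0,"hand":85},{"dx":3.6,"dy":0.4,"dz":-3.2,"wx":0,"wy":0,"wz":0,"hand":85},{"dx":4.5,"dy":0.5,"dz":-3.2,"wx":0,"wy":0,"wz":0,"hand":85},{"dx":5.4,"dy":0.6,"dz":-3.2,"wx":0,"wy":0,"wz":0,"hand":85},{"dx":6.3,"dy":0.7,"dz":-3.2,"wx":0,"wy":0,"wz":0,"hand":85},{"dx":7.2,"dy":0.8,"dz":-3.2,"wx":0,"wy":0,"wz":0,"hand":85},{"dx":8,"dy":0.9,"dz":-3.2,"wx":0,"wy":0,"wz":0,"hand":85},{"dx":8.4,"dy":0.93,"dz":-3.2,"wx":0,"wy":0,"wz":0,"hand":85},{"dx":8.4,"dy":0.93,"dz":-3.2,"wx":0,"wy":0,"wz":0,"hand":85}])

```text
clock: 15.85
eef_pos: [0.6007, 0.1849, 0.2668]
tool_rot: [0.676, 0.737, 0.0, -0.001]
ft_force: [0.2, -0.5, -0.4]
grip_width: 0.0849
grasp_force: 0.0
```

Run:
```python
from h import *
np.set_printoptions(precision=4,suppress=True)
c=cam("wrist");im=bot.camera("wrist");s=bot.camera("side")
o=bot.get_obs();print(o["clock"],o["eef_pos"])
a=cv2.resize(s[125:245,265:405],(400,343),interpolation=cv2.INTER_CUBIC)
b=cv2.resize(im[90:300,160:405],(400,343),interpolation=cv2.INTER_CUBIC)
cv2.imwrite("pics/w6.png",np.hstack([a,b])[:,:,::-1])
print(proj(c,(.5995,.181,.14)), bot.look_for("wrist","amber_bottle")[:2], bot.look_for("wrist","small_bottle")[:3], bot.look_for("wrist","flask")[:2])
go(.5995,.181,.086,94.7)
```

```text
15.95 [0.601  0.1816 0.2672]
[274.9854 191.4157] [{'extent': [273.9, 175.9, 55.0, 66.6], 'score': 0.6}] [{'extent': [136.6, 23.3, 65.1, 40.2], 'score': 0.93}] [{'extent': [281.3, 19.6, 65.8, 37.7], 'score': 0.92}]
d [ 0.02 -0.03  3.63] w [ 0.    0.   -0.04]
```

View pics/w6.png

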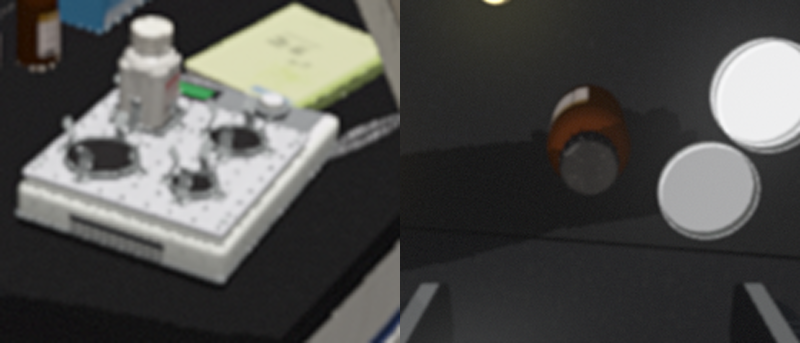

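The square bottle stands upright in its clamp. The amber cap shows at about wrist pixel (276,191), where I predicted it.

Request:
drive_tool(rows=[{"dx":0.02,"dy":-0.03,"dz":0.5,"wx":0,"wy":0,"wz":0,"hand":85},{"dx":0.02,"dy":-0.03,"dz":1.2,"wx":0,"wy":0,"wz":0,"hand":85},{"dx":0.02,"dy":-0.03,"dz":1.9,"wx":0,"wy":0,"wz":0,"hand":85},{"dx":0.02,"dy":-0.03,"dz":2.6,"wx":0,"wy":0,"wz":0,"hand":70},{"dx":0.02,"dy":-0.03,"dz":3.2,"wx":0,"wy":0,"wz":0,"hand":70},{"dx":0.02,"dy":-0.03,"dz":3.63,"wx":0,"wy":0,"wz":0,"hand":70},{"dx":0.02,"dy":-0.03,"dz":3.63,"wx":0,"wy":0,"wz":0,"hand":28},{"dx":0.02,"dy":-0.03,"dz":3.63,"wx":0,"wy":0,"wz":0,"hand":28},{"dx":0.02,"dy":-0.03,"dz":3.63,"wx":0,"wy":0,"wz":0,"hand":28},{"dx":0.02,"dy":-0.03,"dz":3.63,"wx":0,"wy":0,"wz":0,"hand":28},{"dx":0.02,"dy":-0.03,"dz":3.63,"wx":0,"wy":0,"wz":0,"hand":28},{"dx":0.02,"dy":-0.03,"dz":3.63,"wx":0,"wy":0,"wz":0,"hand":28}])

```text
clock: 17.3
eef_pos: [0.6005, 0.1823, 0.0877]
tool_rot: [0.678, 0.735, 0.001, 0.001]
ft_force: [-0.7, -0.6, 2.9]
grip_width: 0.0351
grasp_force: 60.3
```

Request:
drive_tool(rows=[{"dx":0,"dy":0,"dz":-0.4,"wx":0,"wy":0,"wz":0,"hand":28},{"dx":0,"dy":0,"dz":-1.1,"wx":0,"wy":0,"wz":0,"hand":28},{"dx":0,"dy":0,"dz":-1.8,"wx":0,"wy":0,"wz":0,"hand":28},{"dx":-0.1,"dy":0,"dz":-2.5,"wx":0,"wy":0,"wz":0,"hand":28},{"dx":-0.5,"dy":-0.2,"dz":-3.1,"wx":0,"wy":0,"wz":0,"hand":28},{"dx":-1.1,"dy":-0.4,"dz":-3.5,"wx":0,"wy":0,"wz":0,"hand":28},{"dx":-1.8,"dy":-0.7,"dz":-3.5,"wx":0,"wy":0,"wz":0,"hand":28},{"dx":-2.5,"dy":-1,"dz":-3.5,"wx":0,"wy":0,"wz":0,"hand":28},{"dx":-3.2,"dy":-1.25,"dz":-3.5,"wx":0,"wy":0,"wz":0,"hand":28},{"dx":-3.9,"dy":-1.5,"dz":-3.5,"wx":0,"wy":0,"wz":0,"hand":28},{"dx":-4.6,"dy":-1.8,"dz":-3.5,"wx":0,"wy":0,"wz":0,"hand":28},{"dx":-5.3,"dy":-2.05,"dz":-3.5,"wx":0,"wy":0,"wz":0,"hand":28},{"dx":-6,"dy":-2.35,"dz":-3.5,"wx":0,"wy":0,"wz":0,"hand":28},{"dx":-6.7,"dy":-2.6,"dz":-3.5,"wx":0,"wy":0,"wz":0,"hand":28},{"dx":-7.3,"dy":-2.85,"dz":-3.5,"wx":0,"wy":0,"wz":0,"hand":28},{"dx":-7.8,"dy":-3.05,"dz":-3.5,"wx":0,"wy":0,"wz":0,"hand":28},{"dx":-8.2,"dy":-3.2,"dz":-3.5,"wx":0,"wy":0,"wz":0,"hand":28},{"dx":-8.4,"dy":-3.27,"dz":-3.5,"wx":0,"wy":0,"wz":0,"hand":28},{"dx":-8.4,"dy":-3.27,"dz":-3.5,"wx":0,"wy":0,"wz":0,"hand":28}])

```text
clock: 19.2
eef_pos: [0.4698, -0.2504, 0.2608]
tool_rot: [0.679, 0.734, 0.0, -0.0]
ft_force: [0.9, 0.2, -1.9]
grip_width: 0.0349
grasp_force: 60.6
```

Run:
```python
from h import *
np.set_printoptions(precision=4,suppress=True)
c=cam("wrist");im=bot.camera("wrist");s=cam("side")
o=bot.get_obs();print(o["clock"],o["eef_pos"],R.from_quat(o["tool_rot"]).as_matrix()[:,0])
cv2.imwrite("pics/w7.png",cv2.resize(im[:,:,::-1],(800,600),interpolation=cv2.INTER_CUBIC))
for p in [(.4625,-.133,.076),(.579,-.1235,.076)]: print(proj(c,p)/.7)
go(.472,-.2495,.1637,94.7)
```

```text
19.25 [ 0.4702 -0.2495  0.2608] [-0.0797  0.9968  0.0011]
[397.5483  94.3606]
[554.8982  93.8309]
d [-0.01  0.04  1.94] w [-0.   -0.01 -0.03]
```

View pics/w7.png

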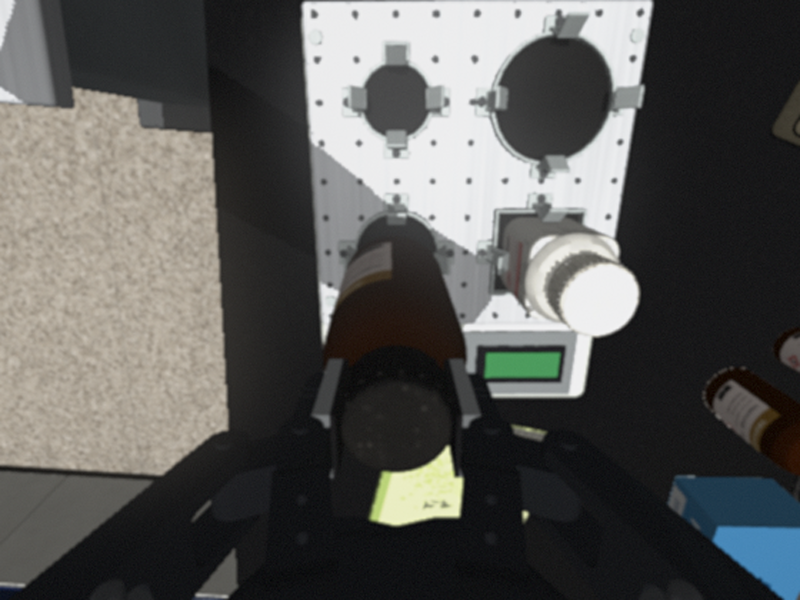

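Request:
drive_tool(rows=[{"dx":0,"dy":0.04,"dz":0.3,"wx":0,"wy":0,"wz":0,"hand":28},{"dx":0,"dy":0.04,"dz":0.7,"wx":0,"wy":0,"wz":0,"hand":28},{"dx":0,"dy":0.04,"dz":0.95,"wx":0,"wy":0,"wz":0,"hand":28},{"dx":0,"dy":0.04,"dz":1.1,"wx":0,"wy":0,"wz":0,"hand":28},{"dx":0,"dy":0.04,"dz":1.25,"wx":0,"wy":0,"wz":0,"hand":28},{"dx":0,"dy":0.04,"dz":1.4,"wx":0,"wy":0,"wz":0,"hand":28},{"dx":0,"dy":0.04,"dz":1.55,"wx":0,"wy":0,"wz":0,"hand":28},{"dx":0,"dy":0.04,"dz":1.7,"wx":0,"wy":0,"wz":0,"hand":28}])

```text
clock: 20.05
eef_pos: [0.4725, -0.2504, 0.1763]
tool_rot: [0.678, 0.735, -0.0, 0.001]
ft_force: [-1.0, -2.5, -1.4]
grip_width: 0.0348
grasp_force: 61.2
```

Request:
drive_tool(rows=[{"dx":0,"dy":0,"dz":0.08,"wx":0,"wy":0,"wz":0,"hand":28},{"dx":0,"dy":0,"dz":0.16,"wx":0,"wy":0,"wz":0,"hand":28},{"dx":0,"dy":0,"dz":0.24,"wx":0,"wy":0,"wz":0,"hand":28},{"dx":0,"dy":0,"dz":0.3,"wx":0,"wy":0,"wz":0,"hand":28},{"dx":0,"dy":0,"dz":0.33,"wx":0,"wy":0,"wz":0,"hand":28},{"dx":0,"dy":0,"dz":0.33,"wx":0,"wy":0,"wz":0,"hand":28}])

```text
clock: 20.65
eef_pos: [0.4727, -0.2514, 0.1637]
tool_rot: [0.678, 0.735, -0.001, 0.003]
ft_force: [-6.4, -2.4, 17.8]
grip_width: 0.0347
grasp_force: 63.6
```

Request:
drive_tool(rows=[{"dx":0,"dy":0,"dz":0,"wx":0,"wy":0,"wz":0,"hand":65},{"dx":0,"dy":0,"dz":0,"wx":0,"wy":0,"wz":0,"hand":65},{"dx":0,"dy":0,"dz":0,"wx":0,"wy":0,"wz":0,"hand":65},{"dx":0,"dy":0,"dz":-0.4,"wx":0,"wy":0,"wz":0,"hand":65},{"dx":0,"dy":0,"dz":-1.2,"wx":0,"wy":0,"wz":0,"hand":65},{"dx":0.2,"dy":0,"dz":-2.1,"wx":0,"wy":0,"wz":0,"hand":65},{"dx":0.9,"dy":0.1,"dz":-2.4,"wx":0,"wy":0,"wz":0,"hand":65},{"dx":1.8,"dy":0.3,"dz":-2.4,"wx":0,"wy":0,"wz":0,"hand":65},{"dx":2.7,"dy":0.4,"dz":-2.4,"wx":0,"wy":0,"wz":0,"hand":65},{"dx":3.6,"dy":0.6,"dz":-2.4,"wx":0,"wy":0,"wz":0,"hand":65},{"dx":4.6,"dy":0.75,"dz":-2.4,"wx":0,"wy":0,"wz":0,"hand":65},{"dx":5.6,"dy":0.9,"dz":-2.4,"wx":0,"wy":0,"wz":0,"hand":65},{"dx":6.6,"dy":1.1,"dz":-2.4,"wx":0,"wy":0,"wz":0,"hand":65},{"dx":7.6,"dy":1.25,"dz":-2.4,"wx":0,"wy":0,"wz":0,"hand":65},{"dx":8.6,"dy":1.4,"dz":-2.4,"wx":0,"wy":0,"wz":0,"hand":65},{"dx":9.6,"dy":1.6,"dz":-2.4,"wx":0,"wy":0,"wz":0,"hand":65},{"dx":10.5,"dy":1.75,"dz":-2.4,"wx":0,"wy":0,"wz":0,"hand":65},{"dx":11.2,"dy":1.85,"dz":-2.4,"wx":0,"wy":0,"wz":0,"hand":65},{"dx":11.5,"dy":1.9,"dz":-2.4,"wx":0,"wy":0,"wz":0,"hand":65},{"dx":11.5,"dy":1.9,"dz":-2.4,"wx":0,"wy":0,"wz":0,"hand":65}])

```text
clock: 22.65
eef_pos: [0.5198, 0.3342, 0.2777]
tool_rot: [0.677, 0.736, -0.001, -0.001]
ft_force: [0.7, 0.1, -0.3]
grip_width: 0.0652
grasp_force: 0.0
```

Run:
```python
from h import *
np.set_printoptions(precision=4,suppress=True)
c=cam("wrist");im=bot.camera("wrist");s=bot.camera("side")
o=bot.get_obs();print(o["clock"],o["eef_pos"])
a=cv2.resize(s[125:245,265:405],(300,257),interpolation=cv2.INTER_CUBIC);a=np.vstack([a,np.zeros((118,300,3),np.uint8)])
b=cv2.resize(im[:300,100:500],(500,375),interpolation=cv2.INTER_CUBIC)
cv2.imwrite("pics/w8.png",np.hstack([a,b])[:,:,::-1])
print(proj(c,(.5896,.3797,.14)),proj(c,(.4313,.3502,.095)))
for t in("flask","small_bottle"):print(t,[(round(d["score"],2),np.round(d["extent"])) for d in bot.look_for("wrist",t)[:2]])
```

```text
22.75 [0.5203 0.3313 0.2787]
[350.3387 146.6429] [201.8285 154.8334]
flask [(0.76, array([335., 134.,  72.,  60.]))]
small_bottle [(0.9, array([259.,  86.,  37.,  38.])), (0.86, array([212., 151.,  42.,  41.]))]
```

View pics/w8.png

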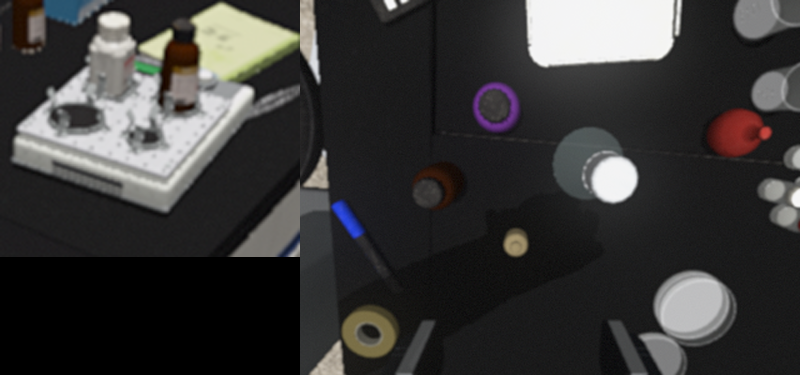

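Run:
```python
from h import *
np.set_printoptions(precision=4,suppress=True)
c=cam("wrist"); p=at_z(c,351.2,142.4,.14);q=at_z(c,202.4,154.4,.095); print(p,q)
# base of the flask, seen ellipse centre
b=at_z(c,100+(588-300)*.8,163*.8,0.01);print(b)
go(p[0],p[1],.075,94.7)
```

```text
[0.5917 0.3794 0.14  ] [0.4329 0.3469 0.095 ]
[0.5927 0.3789 0.01  ]
d [0.87 1.5  4.09] w [-0.01  0.   -0.03]
```

Request:
drive_tool(rows=[{"dx":0.3,"dy":0.5,"dz":0.2,"wx":0,"wy":0,"wz":0,"hand":70},{"dx":0.7,"dy":1.1,"dz":0.6,"wx":0,"wy":0,"wz":0,"hand":70},{"dx":0.87,"dy":1.48,"dz":1.2,"wx":0,"wy":0,"wz":0,"hand":70},{"dx":0.87,"dy":1.48,"dz":1.9,"wx":0,"wy":0,"wz":0,"hand":70},{"dx":0.87,"dy":1.48,"dz":2.6,"wx":0,"wy":0,"wz":0,"hand":70},{"dx":0.87,"dy":1.48,"dz":3.2,"wx":0,"wy":0,"wz":0,"hand":70},{"dx":0.87,"dy":1.48,"dz":3.7,"wx":0,"wy":0,"wz":0,"hand":70},{"dx":0.87,"dy":1.48,"dz":4.07,"wx":0,"wy":0,"wz":0,"hand":70},{"dx":0.87,"dy":1.48,"dz":4.07,"wx":0,"wy":0,"wz":0,"hand":70},{"dx":0.87,"dy":1.48,"dz":4.07,"wx":0,"wy":0,"wz":0,"hand":28},{"dx":0.87,"dy":1.48,"dz":4.07,"wx":0,"wy":0,"wz":0,"hand":28},{"dx":0.87,"dy":1.48,"dz":4.07,"wx":0,"wy":0,"wz":0,"hand":28},{"dx":0.87,"dy":1.48,"dz":4.07,"wx":0,"wy":0,"wz":0,"hand":28},{"dx":0.87,"dy":1.48,"dz":4.07,"wx":0,"wy":0,"wz":0,"hand":28}])

```text
clock: 24.25
eef_pos: [0.5919, 0.3811, 0.0786]
tool_rot: [0.678, 0.735, 0.002, 0.001]
ft_force: [-1.5, -0.5, 6.5]
grip_width: 0.0371
grasp_force: 60.7
```

Request:
drive_tool(rows=[{"dx":0,"dy":0,"dz":-0.4,"wx":0,"wy":0,"wz":0,"hand":28},{"dx":0,"dy":0,"dz":-1.1,"wx":0,"wy":0,"wz":0,"hand":28},{"dx":0,"dy":0,"dz":-1.8,"wx":0,"wy":0,"wz":0,"hand":28},{"dx":-0.2,"dy":0,"dz":-2.6,"wx":0,"wy":0,"wz":0,"hand":28},{"dx":-0.7,"dy":-0.1,"dz":-3.2,"wx":0,"wy":0,"wz":0,"hand":28},{"dx":-1.4,"dy":-0.15,"dz":-3.5,"wx":0,"wy":0,"wz":0,"hand":28},{"dx":-2.1,"dy":-0.22,"dz":-3.5,"wx":0,"wy":0,"wz":0,"hand":28},{"dx":-2.9,"dy":-0.3,"dz":-3.5,"wx":0,"wy":0,"wz":0,"hand":28},{"dx":-3.7,"dy":-0.4,"dz":-3.5,"wx":0,"wy":0,"wz":0,"hand":28},{"dx":-4.5,"dy":-0.5,"dz":-3.5,"wx":0,"wy":0,"wz":0,"hand":28},{"dx":-5.3,"dy":-0.57,"dz":-3.5,"wx":0,"wy":0,"wz":0,"hand":28},{"dx":-6.1,"dy":-0.66,"dz":-3.5,"wx":0,"wy":0,"wz":0,"hand":28},{"dx":-6.9,"dy":-0.75,"dz":-3.5,"wx":0,"wy":0,"wz":0,"hand":28},{"dx":-7.7,"dy":-0.83,"dz":-3.5,"wx":0,"wy":0,"wz":0,"hand":28},{"dx":-8.4,"dy":-0.9,"dz":-3.5,"wx":0,"wy":0,"wz":0,"hand":28},{"dx":-9.1,"dy":-0.98,"dz":-3.5,"wx":0,"wy":0,"wz":0,"hand":28},{"dx":-9.7,"dy":-1.05,"dz":-3.5,"wx":0,"wy":0,"wz":0,"hand":28},{"dx":-10.07,"dy":-1.09,"dz":-3.5,"wx":0,"wy":0,"wz":0,"hand":28},{"dx":-10.07,"dy":-1.09,"dz":-3.5,"wx":0,"wy":0,"wz":0,"hand":28},{"dx":-10.07,"dy":-1.09,"dz":-3.5,"wx":0,"wy":0,"wz":0,"hand":28}])

```text
clock: 26.25
eef_pos: [0.577, -0.1258, 0.2508]
tool_rot: [0.678, 0.735, 0.0, -0.0]
ft_force: [-0.4, -0.8, -2.5]
grip_width: 0.0366
grasp_force: 60.8
```

Run:
```python
from h import *
np.set_printoptions(precision=4,suppress=True)
c=cam("wrist");im=bot.camera("wrist")
o=bot.get_obs();print(o["clock"],o["eef_pos"],o["grip_width"])
cv2.imwrite("pics/w9.png",cv2.resize(im[:,:,::-1],(800,600),interpolation=cv2.INTER_CUBIC))
for z in (.076,.081): print(proj(c,(.463,-.135,z))/.7,proj(c,(.579,-.1255,z))/.7,proj(c,(.4725,-.2514,z+.14))/.7)
go(.579,-.1255,.1546,94.7)
```

```text
26.3 [ 0.5771 -0.1252  0.2509] 0.036597219343862654
[253.9257 252.0802] [397.5849 251.7433] [201.9772 501.4469]
[251.9837 253.5822] [397.6136 253.241 ] [198.3221 508.2251]
d [-0.01  0.04  1.93] w [-0.   -0.01 -0.02]
```

View pics/w9.png

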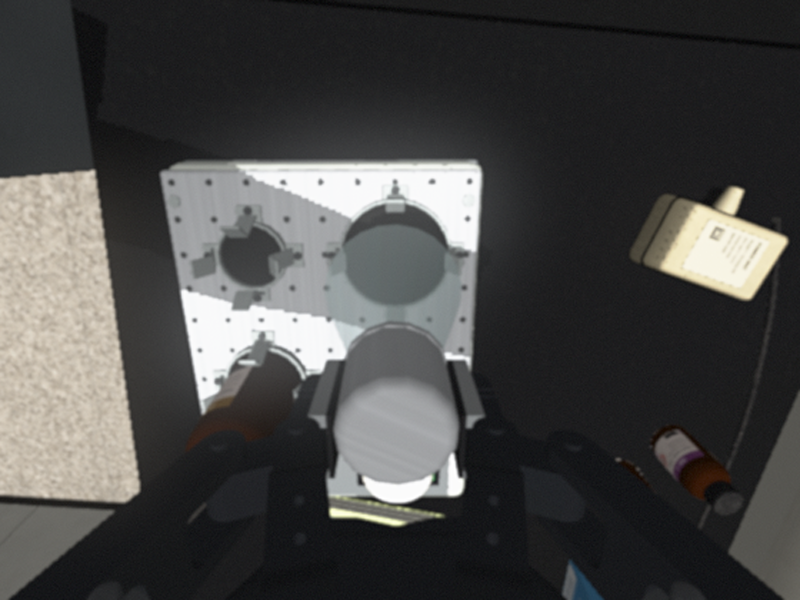

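The small clamp shows at (252,254) and the flask clamp at (395,252), both where predicted. The flask hangs centred over its cup.

Request:
drive_tool(rows=[{"dx":0,"dy":0.02,"dz":0.3,"wx":0,"wy":0,"wz":0,"hand":28},{"dx":0,"dy":0.02,"dz":0.7,"wx":0,"wy":0,"wz":0,"hand":28},{"dx":0,"dy":0.02,"dz":0.95,"wx":0,"wy":0,"wz":0,"hand":28},{"dx":0,"dy":0.02,"dz":1.1,"wx":0,"wy":0,"wz":0,"hand":28},{"dx":0,"dy":0.02,"dz":1.25,"wx":0,"wy":0,"wz":0,"hand":28},{"dx":0,"dy":0.02,"dz":1.4,"wx":0,"wy":0,"wz":0,"hand":28},{"dx":0,"dy":0.02,"dz":1.55,"wx":0,"wy":0,"wz":0,"hand":28},{"dx":0,"dy":0.02,"dz":1.7,"wx":0,"wy":0,"wz":0,"hand":28}])

```text
clock: 27.1
eef_pos: [0.5786, -0.1266, 0.1667]
tool_rot: [0.678, 0.735, -0.0, 0.001]
ft_force: [0.2, -2.3, -0.4]
grip_width: 0.0369
grasp_force: 61.2
```

Request:
drive_tool(rows=[{"dx":0,"dy":0,"dz":0.08,"wx":0,"wy":0,"wz":0,"hand":28},{"dx":0,"dy":0,"dz":0.16,"wx":0,"wy":0,"wz":0,"hand":28},{"dx":0,"dy":0,"dz":0.24,"wx":0,"wy":0,"wz":0,"hand":28},{"dx":0,"dy":0,"dz":0.3,"wx":0,"wy":0,"wz":0,"hand":28},{"dx":0,"dy":0,"dz":0.33,"wx":0,"wy":0,"wz":0,"hand":28},{"dx":0,"dy":0,"dz":0.33,"wx":0,"wy":0,"wz":0,"hand":28}])

```text
clock: 27.7
eef_pos: [0.5782, -0.1263, 0.1545]
tool_rot: [0.678, 0.735, 0.001, 0.002]
ft_force: [-8.3, -1.9, 19.7]
grip_width: 0.0366
grasp_force: 63.5
```

Request:
drive_tool(rows=[{"dx":0,"dy":0,"dz":0,"wx":0,"wy":0,"wz":0,"hand":65},{"dx":0,"dy":0,"dz":0,"wx":0,"wy":0,"wz":0,"hand":65},{"dx":0,"dy":0,"dz":0,"wx":0,"wy":0,"wz":0,"hand":65},{"dx":0,"dy":0,"dz":-0.4,"wx":0,"wy":0,"wz":0,"hand":65},{"dx":0,"dy":0,"dz":-1.2,"wx":0,"wy":0,"wz":0,"hand":65},{"dx":0,"dy":0,"dz":-2.1,"wx":0,"wy":0,"wz":0,"hand":65},{"dx":0.6,"dy":-0.1,"dz":-2.5,"wx":0,"wy":0,"wz":0,"hand":65},{"dx":1.5,"dy":-0.3,"dz":-2.5,"wx":0,"wy":0,"wz":0,"hand":65},{"dx":2.4,"dy":-0.5,"dz":-2.5,"wx":0,"wy":0,"wz":0,"hand":65},{"dx":3.3,"dy":-0.7,"dz":-2.5,"wx":0,"wy":0,"wz":0,"hand":65},{"dx":4.2,"dy":-0.9,"dz":-2.5,"wx":0,"wy":0,"wz":0,"hand":65},{"dx":5.1,"dy":-1.1,"dz":-2.5,"wx":0,"wy":0,"wz":0,"hand":65},{"dx":6,"dy":-1.3,"dz":-2.5,"wx":0,"wy":0,"wz":0,"hand":65},{"dx":6.9,"dy":-1.5,"dz":-2.5,"wx":0,"wy":0,"wz":0,"hand":65},{"dx":7.8,"dy":-1.7,"dz":-2.5,"wx":0,"wy":0,"wz":0,"hand":65},{"dx":8.6,"dy":-1.9,"dz":-2.5,"wx":0,"wy":0,"wz":0,"hand":65},{"dx":9.3,"dy":-2.05,"dz":-2.5,"wx":0,"wy":0,"wz":0,"hand":65},{"dx":9.7,"dy":-2.12,"dz":-2.5,"wx":0,"wy":0,"wz":0,"hand":65},{"dx":9.7,"dy":-2.12,"dz":-2.5,"wx":0,"wy":0,"wz":0,"hand":65},{"dx":9.7,"dy":-2.12,"dz":-2.5,"wx":0,"wy":0,"wz":0,"hand":65}])

```text
clock: 29.7
eef_pos: [0.4331, 0.3495, 0.2739]
tool_rot: [0.678, 0.735, -0.001, -0.0]
ft_force: [-0.3, -1.1, -0.3]
grip_width: 0.0651
grasp_force: 0.0
```

Run:
```python
from h import *
np.set_printoptions(precision=4,suppress=True)
c=cam("wrist");im=bot.camera("wrist");s=bot.camera("side")
o=bot.get_obs();print(o["clock"],o["eef_pos"],o["grip_width"])
p=proj(c,(.432,.3485,.095));print(p)
u,v=np.round(p).astype(int)
a=cv2.resize(s[115:245,265:405],(420,390),interpolation=cv2.INTER_CUBIC);b=cv2.resize(im[v-50:v+50,u-48:u+48],(374,390),interpolation=cv2.INTER_CUBIC)
cv2.imwrite("pics/w10.png",np.hstack([a,b])[:,:,::-1]);print(u,v)
print([(round(d["score"],2),np.round(d["extent"])) for d in bot.look_for("wrist","small_bottle")[:3]])
go(.432,.3485,.048,94.7)
```

```text
29.8 [0.4337 0.3485 0.2744] 0.06517597136699403
[275.6851 176.0668]
276 176
[(0.8, array([326., 106.,  44.,  37.])), (0.75, array([277., 167.,  31.,  42.]))]
d [ 0.01 -0.03  4.53] w [-0.    0.   -0.03]
```

View pics/w10.png

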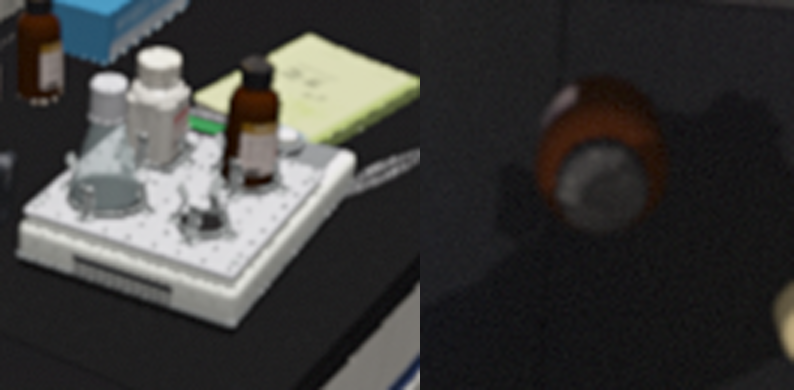

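All three vessels stand seated in their clamps. The small bottle's cap is within 2 mm of where I predicted it, so I am going down to it.

Request:
drive_tool(rows=[{"dx":0.03,"dy":-0.05,"dz":0.5,"wx":0,"wy":0,"wz":0,"hand":60},{"dx":0.03,"dy":-0.05,"dz":1.3,"wx":0,"wy":0,"wz":0,"hand":60},{"dx":0.03,"dy":-0.05,"dz":2.1,"wx":0,"wy":0,"wz":0,"hand":60},{"dx":0.03,"dy":-0.05,"dz":2.9,"wx":0,"wy":0,"wz":0,"hand":60},{"dx":0.03,"dy":-0.05,"dz":3.6,"wx":0,"wy":0,"wz":0,"hand":60},{"dx":0.03,"dy":-0.05,"dz":4.2,"wx":0,"wy":0,"wz":0,"hand":60},{"dx":0.03,"dy":-0.05,"dz":4.53,"wx":0,"wy":0,"wz":0,"hand":60},{"dx":0.03,"dy":-0.05,"dz":4.53,"wx":0,"wy":0,"wz":0,"hand":60},{"dx":0.03,"dy":-0.05,"dz":4.53,"wx":0,"wy":0,"wz":0,"hand":18},{"dx":0.03,"dy":-0.05,"dz":4.53,"wx":0,"wy":0,"wz":0,"hand":18},{"dx":0.03,"dy":-0.05,"dz":4.53,"wx":0,"wy":0,"wz":0,"hand":18},{"dx":0.03,"dy":-0.05,"dz":4.53,"wx":0,"wy":0,"wz":0,"hand":18},{"dx":0.03,"dy":-0.05,"dz":4.53,"wx":0,"wy":0,"wz":0,"hand":18}])

```text
clock: 31.15
eef_pos: [0.4312, 0.3516, 0.0508]
tool_rot: [0.678, 0.735, 0.002, -0.0]
ft_force: [-2.8, -0.7, 6.1]
grip_width: 0.0248
grasp_force: 66.8
```

Request:
drive_tool(rows=[{"dx":0,"dy":0,"dz":-0.4,"wx":0,"wy":0,"wz":0,"hand":18},{"dx":0,"dy":0,"dz":-1.1,"wx":0,"wy":0,"wz":0,"hand":18},{"dx":0,"dy":0,"dz":-1.9,"wx":0,"wy":0,"wz":0,"hand":18},{"dx":-0.3,"dy":0,"dz":-2.7,"wx":0,"wy":0,"wz":0,"hand":18},{"dx":-0.9,"dy":0,"dz":-3.4,"wx":0,"wy":0,"wz":0,"hand":18},{"dx":-1.6,"dy":0,"dz":-3.7,"wx":0,"wy":0,"wz":0,"hand":18},{"dx":-2.4,"dy":-0.04,"dz":-3.7,"wx":0,"wy":0,"wz":0,"hand":18},{"dx":-3.2,"dy":-0.05,"dz":-3.7,"wx":0,"wy":0,"wz":0,"hand":18},{"dx":-4,"dy":-0.06,"dz":-3.7,"wx":0,"wy":0,"wz":0,"hand":18},{"dx":-4.8,"dy":-0.08,"dz":-3.7,"wx":0,"wy":0,"wz":0,"hand":18},{"dx":-5.6,"dy":-0.1,"dz":-3.7,"wx":0,"wy":0,"wz":0,"hand":18},{"dx":-6.4,"dy":-0.11,"dz":-3.7,"wx":0,"wy":0,"wz":0,"hand":18},{"dx":-7.2,"dy":-0.12,"dz":-3.7,"wx":0,"wy":0,"wz":0,"hand":18},{"dx":-8,"dy":-0.14,"dz":-3.7,"wx":0,"wy":0,"wz":0,"hand":18},{"dx":-8.7,"dy":-0.15,"dz":-3.7,"wx":0,"wy":0,"wz":0,"hand":18},{"dx":-9.3,"dy":-0.16,"dz":-3.7,"wx":0,"wy":0,"wz":0,"hand":18},{"dx":-9.75,"dy":-0.16,"dz":-3.7,"wx":0,"wy":0,"wz":0,"hand":18},{"dx":-9.75,"dy":-0.16,"dz":-3.7,"wx":0,"wy":0,"wz":0,"hand":18},{"dx":-9.75,"dy":-0.16,"dz":-3.7,"wx":0,"wy":0,"wz":0,"hand":18}])

```text
clock: 33.05
eef_pos: [0.4621, -0.1362, 0.2339]
tool_rot: [0.679, 0.735, 0.001, 0.0]
ft_force: [0.4, 0.0, -1.6]
grip_width: 0.0246
grasp_force: 64.6
```

```bash
python3 -c "
from h import *
print(bot.get_obs()['eef_pos']);go(.463,-.135,.1268,94.7)"
```

```text
[ 0.46210342 -0.13624461  0.23393892]
d [0.02 0.02 2.14] w [ 0.02 -0.   -0.03]
```

Request:
drive_tool(rows=[{"dx":0.02,"dy":0.01,"dz":0.4,"wx":0,"wy":0,"wz":0,"hand":18},{"dx":0.02,"dy":0.01,"dz":0.9,"wx":0,"wy":0,"wz":0,"hand":18},{"dx":0.02,"dy":0.01,"dz":1.15,"wx":0,"wy":0,"wz":0,"hand":18},{"dx":0.02,"dy":0.01,"dz":1.3,"wx":0,"wy":0,"wz":0,"hand":18},{"dx":0.02,"dy":0.01,"dz":1.45,"wx":0,"wy":0,"wz":0,"hand":18},{"dx":0.02,"dy":0.01,"dz":1.6,"wx":0,"wy":0,"wz":0,"hand":18},{"dx":0.02,"dy":0.01,"dz":1.75,"wx":0,"wy":0,"wz":0,"hand":18},{"dx":0.02,"dy":0.01,"dz":1.9,"wx":0,"wy":0,"wz":0,"hand":18}])

```text
clock: 33.85
eef_pos: [0.4626, -0.1351, 0.138]
tool_rot: [0.678, 0.735, -0.0, 0.0]
ft_force: [-1.2, -0.5, -0.8]
grip_width: 0.0252
grasp_force: 65.4
```

Request:
drive_tool(rows=[{"dx":0,"dy":0,"dz":0.08,"wx":0,"wy":0,"wz":0,"hand":18},{"dx":0,"dy":0,"dz":0.16,"wx":0,"wy":0,"wz":0,"hand":18},{"dx":0,"dy":0,"dz":0.22,"wx":0,"wy":0,"wz":0,"hand":18},{"dx":0,"dy":0,"dz":0.28,"wx":0,"wy":0,"wz":0,"hand":18},{"dx":0,"dy":0,"dz":0.31,"wx":0,"wy":0,"wz":0,"hand":18},{"dx":0,"dy":0,"dz":0.31,"wx":0,"wy":0,"wz":0,"hand":18}])

```text
clock: 34.45
eef_pos: [0.4631, -0.1361, 0.1267]
tool_rot: [0.678, 0.735, 0.0, 0.002]
ft_force: [-7.6, -1.5, 23.6]
grip_width: 0.0248
grasp_force: 70.9
```

Request:
drive_tool(rows=[{"dx":0,"dy":0,"dz":0,"wx":0,"wy":0,"wz":0,"hand":60},{"dx":0,"dy":0,"dz":0,"wx":0,"wy":0,"wz":0,"hand":60},{"dx":0,"dy":0,"dz":0,"wx":0,"wy":0,"wz":0,"hand":60},{"dx":0,"dy":0,"dz":-0.4,"wx":0,"wy":0,"wz":0,"hand":60},{"dx":0,"dy":0,"dz":-1.2,"wx":0,"wy":0,"wz":0,"hand":60},{"dx":0,"dy":0,"dz":-2.1,"wx":0,"wy":0,"wz":0,"hand":60},{"dx":0,"dy":0,"dz":-2.9,"wx":0,"wy":0,"wz":0,"hand":60},{"dx":-0.6,"dy":0,"dz":-3.3,"wx":0,"wy":0,"wz":0,"hand":0},{"dx":-1.4,"dy":0,"dz":-3.3,"wx":0,"wy":0,"wz":0,"hand":0},{"dx":-2.3,"dy":0,"dz":-3.3,"wx":0,"wy":0,"wz":0,"hand":0},{"dx":-3.2,"dy":0,"dz":-3.3,"wx":0,"wy":0,"wz":0,"hand":0},{"dx":-4.1,"dy":0,"dz":-3.3,"wx":0,"wy":0,"wz":0,"hand":0},{"dx":-4.9,"dy":-0.1,"dz":-3.3,"wx":0,"wy":0,"wz":0,"hand":0},{"dx":-5.3,"dy":-0.1,"dz":-3.3,"wx":0,"wy":0,"wz":0,"hand":0},{"dx":-5.3,"dy":-0.1,"dz":-3.3,"wx":0,"wy":0,"wz":0,"hand":0},{"dx":-5.3,"dy":-0.1,"dz":-3.3,"wx":0,"wy":0,"wz":0,"hand":0}])

```text
clock: 36.05
eef_pos: [0.4787, -0.3993, 0.2863]
tool_rot: [0.678, 0.735, 0.0, -0.001]
ft_force: [0.2, 0.6, -0.8]
grip_width: 0.0002
grasp_force: 0.0
```

Run:
```python
from h import *
np.set_printoptions(precision=4,suppress=True)
c=cam("wrist");im=bot.camera("wrist");cv2.imwrite("pics/w11.png",im[:,:,::-1])
o=bot.get_obs();print(o["clock"],o["eef_pos"],o["grip_width"])
for t in ("start_button","clamp_small","small_bottle","amber_bottle"): print(t,[(round(d["score"],2),np.round(d["extent"])) for d in bot.look_for("wrist",t)[:3]])
p=proj(c,(.483,-.356,.078));print("pred",p)
u,v=np.round(p).astype(int)
g=cv2.cvtColor(im,cv2.COLOR_RGB2GRAY)[max(v-40,0):v+40,u-40:u+40]
print(cv2.resize(g,(20,20),interpolation=cv2.INTER_AREA))
G=cv2.resize(g,None,fx=4,fy=4,interpolation=cv2.INTER_CUBIC)
h=cv2.HoughCircles(G,cv2.HOUGH_GRADIENT,1,20,param1=100,param2=25,minRadius=30,maxRadius=80)
if h is not None:
    for x,y,r in h[0][:5]: print((u-40+x/4,max(v-40,0)+y/4,r/4),at_z(c,u-40+x/4,max(v-40,0)+y/4,.078))
```

```text
36.1 [ 0.4789 -0.3987  0.2869] 4.149148856489016e-05
start_button [(0.78, array([282., 145.,  23.,  22.]))]
clamp_small []
small_bottle [(0.74, array([282.,  57.,  89.,  65.])), (0.67, array([378.,  45.,  72.,  90.]))]
amber_bottle []
pred [282.9953 135.6321]
[[152 151 140 145 239 239 239 239 233 180 239 240 239 240 237 182 238 240
  240 240]
 [145 145 145 148 202 231 232 225 234 233 233 232 227 232 232 231 232 232
  231 233]
 [159 159 157 158 160 194 223 222 223 213 227 225 224 219 223 227 225 225
  219 227]
 [173 171 170 171 173 176 222 240 239 239 240 240 240 240 240 240 240 240
  240 240]
 [170 169 170 170 170 171 176 225 238 237 239 239 239 238 237 239 239 239
  235 239]
 [111 112 112 113 113 114 114 127 173 179 177 177 177 176 175 177 178 178
  172 177]
 [100 100 101 102 102 102 103 103 138 168 170 169 170 170 170 170 170 169
  169 169]
 [ 99 100 100 101 101 102 102 103 102 137 154 160 169 170 169 169 169 169
  169 169]
 [ 99  99 100 100 101 101 100  95 100 114 158 157 145 167 169 169 168 168
  169 168]
 [ 98  98  99  99 100 100  96 101 105 118 140 164 166 151 168 168 167 168
 
[... 160 characters left out ...]
 167 166
  166 166]
 [ 96  97  97  97  97  95  98 149 175 175 174 174 146 122 151 166 166 165
  165 166]
 [ 95  96  96  96  97  96  97 132 173 174 173 172 130  97 112 158 165 165
  165 165]
 [ 95  95  96  96  96  96  94 102 145 168 167 143 102  97  99 119 158 165
  165 164]
 [ 94  95  95  96  96  96  96  94  97 107 106  98  96  98  98  99 110 140
  162 164]
 [ 94  94  95  95  96  96  95  96  94  94  95  96  97  98  98  98  98  99
  134 160]
 [ 93  94  94  94  94  95  95  95  95  96  96  96  97  98  97  98  98  98
   98 129]
 [136 136 135 135 135 135 134 135 136 136 136 136 137 138 137 137 136 136
  137 138]
 [ 82  81  80  79  78  79  79  80  81  81  81  81  81  81  81  82  81  82
   82  83]]
```

Run:
```python
from h import *
c=cam("wrist"); p=at_z(c,282,145.8,.078); print(p); go(p[0],p[1],.1,200)
```

```text
[ 0.48364013 -0.36799384  0.078     ]
d [0.6  0.14 3.76] w [ 0.000e+00  1.000e-02 -2.106e+01]
```

Request:
drive_tool(rows=[{"dx":0.2,"dy":0,"dz":0,"wx":0,"wy":0,"wz":-1.7,"hand":0},{"dx":0.4,"dy":0.1,"dz":0,"wx":0,"wy":0,"wz":-3.4,"hand":0},{"dx":0.6,"dy":0.14,"dz":0,"wx":0,"wy":0,"wz":-5.1,"hand":0},{"dx":0.73,"dy":0.14,"dz":0,"wx":0,"wy":0,"wz":-6.8,"hand":0},{"dx":0.73,"dy":0.14,"dz":0,"wx":0,"wy":0,"wz":-8.5,"hand":0},{"dx":0.73,"dy":0.14,"dz":0,"wx":0,"wy":0,"wz":-10.2,"hand":0},{"dx":0.73,"dy":0.14,"dz":0,"wx":0,"wy":0,"wz":-11.9,"hand":0},{"dx":0.73,"dy":0.14,"dz":0,"wx":0,"wy":0,"wz":-13.6,"hand":0},{"dx":0.73,"dy":0.14,"dz":0,"wx":0,"wy":0,"wz":-15.3,"hand":0},{"dx":0.73,"dy":0.14,"dz":0,"wx":0,"wy":0,"wz":-17,"hand":0},{"dx":0.73,"dy":0.14,"dz":0.3,"wx":0,"wy":0,"wz":-18.7,"hand":0},{"dx":0.73,"dy":0.14,"dz":0.8,"wx":0,"wy":0,"wz":-20.3,"hand":0},{"dx":0.73,"dy":0.14,"dz":1.4,"wx":0,"wy":0,"wz":-21,"hand":0},{"dx":0.73,"dy":0.14,"dz":1.74,"wx":0,"wy":0,"wz":-21,"hand":0},{"dx":0.73,"dy":0.14,"dz":1.74,"wx":0,"wy":0,"wz":-21,"hand":0},{"dx":0.73,"dy":0.14,"dz":1.74,"wx":0,"wy":0,"wz":-21,"hand":0}])

```text
clock: 37.9
eef_pos: [0.4831, -0.362, 0.2013]
tool_rot: [-0.171, 0.985, -0.0, 0.0]
ft_force: [0.7, -0.2, 0.7]
grip_width: -0.0002
grasp_force: 0.0
```

Run:
```python
from h import *
np.set_printoptions(precision=4,suppress=True)
c=cam("wrist");im=bot.camera("wrist")
o=bot.get_obs();print(o["clock"],o["eef_pos"],o["grip_width"],o["tool_rot"])
for d in bot.outline_of("wrist","start_button")[:2]:
    e=d["extent"];print(round(d["score"],2),np.round(e),at_z(c,e[0],e[1],.076))
for y in(-.357,-.368):print("pred",proj(c,(.4838,y,.078)))
u,v=np.round(proj(c,(.4838,-.362,.078))).astype(int)
g=cv2.cvtColor(im,cv2.COLOR_RGB2GRAY)[v-40:v+40,u-40:u+40];print(u,v)
print("\n".join(" ".join(f"{x:3d}" for x in r) for r in cv2.resize(g,(20,20),interpolation=cv2.INTER_AREA)))
```

```text
37.95 [ 0.4836 -0.3625  0.2022] -0.0002845015412398175 [-0.1706  0.9853 -0.0008  0.0008]
0.66 [272. 186.  27.  27.] [ 0.4827 -0.3678  0.076 ]
pred [281.8617 190.8535]
pred [271.4618 187.2818]
277 189
 89 155 122  97  98  98  98  99  98  98  98  98  98  98  98  98  98  98  98 136
112 155 110  97  98  98  98  98  98  98  98  98  98  98  98  98  99  98 101 158
132 152 100  97  98  97  98  97  97  98  98  98  98  98  99  98  99  98 111 169
145 142  97  97  97  96  90  84  83  83  86  94  98  98  99  98  98  98 130 171
154 129  96  97  96  85  90  96  98  98  95  86  89  98  98  99  99 100 154 172
156 114  96  96  89  94  97  98 101 100  98  98  89  92  98  99  98 108 168 173
154 103  96  94  92  96 105 140 158 150 124  99  98  90  98  99  99 124 171 172
146  97  96  93  95 102 156 174 175 174 170 127  97  94  97  99  99 149 171 172
131  96  96  93  95 123 172 173 173 172 172 160 101  96  97  99 106 165 172 174
118  96  96  94  94 133 171 171 171 171 170 166 107  96  98 100 120 172 173 173
105  96  96  94  93 120 169 170 170 170 169 158 101  97  99 100 144 174 174 174
 98  96  96  96  92  97 144 168 169 169 165 122  97  97 100 103 162 174 175 171
 96  96  96  96  94  94  98 125 141 138 113  97  97  99 100 116 172 175 175 158
 95  96  95  95  96  96  95  95  95  95  96  98  99 100 100 140 179 197 183 146
 95  95  95  95  96  96  97  97  97  98  99  99 100 100 102 171 226 239 187 162
 95  95  95  95  95  96  96  97  98  98  99  99  99 100 134 235 240 237 172 219
 95  95  95  95  96  96  97  97  98  98  99  99 113 140 196 240 241 230 174 236
 95  95  95  95  96  96  97  97  97  98  98 108 146 166 224 241 241 204 190 235
 94  95  95  95  95  95  96  97  97  98 116 152 164 172 236 241 236 171 219 225
 95  95  95  95  95  95  96  96  99 135 159 164 165 191 241 241 215 171 236 241
```

Request:
drive_tool(rows=[{"dx":0.04,"dy":-0.1,"dz":0.5,"wx":0,"wy":0,"wz":0,"hand":0},{"dx":0.04,"dy":-0.1,"dz":1.1,"wx":0,"wy":0,"wz":0,"hand":0},{"dx":0.04,"dy":-0.1,"dz":1.6,"wx":0,"wy":0,"wz":0,"hand":0},{"dx":0.04,"dy":-0.1,"dz":1.9,"wx":0,"wy":0,"wz":0,"hand":0},{"dx":0.04,"dy":-0.1,"dz":2.1,"wx":0,"wy":0,"wz":0,"hand":0},{"dx":0.04,"dy":-0.1,"dz":2.1,"wx":0,"wy":0,"wz":0,"hand":0}])

```text
clock: 38.6
eef_pos: [0.4825, -0.3677, 0.0952]
tool_rot: [-0.17, 0.985, 0.0, -0.0]
ft_force: [0.0, -0.1, -1.0]
grip_width: -0.0004
grasp_force: 0.0
```

Request:
drive_tool(rows=[{"dx":0,"dy":0,"dz":0.15,"wx":0,"wy":0,"wz":0,"hand":0},{"dx":0,"dy":0,"dz":0.3,"wx":0,"wy":0,"wz":0,"hand":0},{"dx":0,"dy":0,"dz":0.3,"wx":0,"wy":0,"wz":0,"hand":0}])

```text
clock: 38.9
eef_pos: [0.4823, -0.3676, 0.0799]
tool_rot: [-0.17, 0.985, 0.0, -0.0]
ft_force: [0.2, 0.2, -0.2]
grip_width: -0.0004
grasp_force: 0.0
```

Request:
drive_tool(rows=[{"dx":0,"dy":0,"dz":0.15,"wx":0,"wy":0,"wz":0,"hand":0},{"dx":0,"dy":0,"dz":0.3,"wx":0,"wy":0,"wz":0,"hand":0},{"dx":0,"dy":0,"dz":0.4,"wx":0,"wy":0,"wz":0,"hand":0},{"dx":0,"dy":0,"dz":0.5,"wx":0,"wy":0,"wz":0,"hand":0},{"dx":0,"dy":0,"dz":0.5,"wx":0,"wy":0,"wz":0,"hand":0}])

```text
clock: 39.4
eef_pos: [0.4823, -0.3676, 0.0548]
tool_rot: [-0.17, 0.985, 0.0, -0.0]
ft_force: [-0.3, 0.7, 1.8]
grip_width: 0.0001
grasp_force: 0.7
```

Request:
drive_tool(rows=[{"dx":0,"dy":0,"dz":0.04,"wx":0,"wy":0,"wz":0,"hand":0},{"dx":0,"dy":0,"dz":0.08,"wx":0,"wy":0,"wz":0,"hand":0},{"dx":0,"dy":0,"dz":0.08,"wx":0,"wy":0,"wz":0,"hand":0}])

```text
clock: 39.7
eef_pos: [0.4826, -0.3679, 0.0518]
tool_rot: [-0.17, 0.985, -0.0, 0.0]
ft_force: [-1.9, 0.7, 4.0]
grip_width: 0.0001
grasp_force: 1.6
```

Request:
drive_tool(rows=[{"dx":0,"dy":0,"dz":0.03,"wx":0,"wy":0,"wz":0,"hand":0},{"dx":0,"dy":0,"dz":0.06,"wx":0,"wy":0,"wz":0,"hand":0},{"dx":0,"dy":0,"dz":0.09,"wx":0,"wy":0,"wz":0,"hand":0},{"dx":0,"dy":0,"dz":0.09,"wx":0,"wy":0,"wz":0,"hand":0}])

```text
clock: 40.1
eef_pos: [0.4828, -0.368, 0.0488]
tool_rot: [-0.17, 0.985, -0.0, 0.0]
ft_force: [-3.9, 2.2, 11.2]
grip_width: -0.0001
grasp_force: 5.8
```

Request:
drive_tool(rows=[{"dx":0,"dy":0,"dz":0.05,"wx":0,"wy":0,"wz":0,"hand":0},{"dx":0,"dy":0,"dz":0.08,"wx":0,"wy":0,"wz":0,"hand":0},{"dx":0,"dy":0,"dz":0.08,"wx":0,"wy":0,"wz":0,"hand":0}])

```text
clock: 40.4
eef_pos: [0.4829, -0.3681, 0.0485]
tool_rot: [-0.17, 0.985, -0.001, 0.001]
ft_force: [-10.2, 7.4, 29.6]
grip_width: 0.0
grasp_force: 14.5
```

Hard stop: the button is fully pressed. Now I'll release it and clear away.

Request:
drive_tool(rows=[{"dx":0,"dy":0,"dz":-0.3,"wx":0,"wy":0,"wz":0,"hand":0},{"dx":0,"dy":0,"dz":-0.8,"wx":0,"wy":0,"wz":0,"hand":0},{"dx":0,"dy":0,"dz":-1.6,"wx":0,"wy":0,"wz":0,"hand":0},{"dx":0,"dy":0,"dz":-2.5,"wx":0,"wy":0,"wz":0,"hand":0},{"dx":0,"dy":0,"dz":-3.4,"wx":0,"wy":0,"wz":0,"hand":0},{"dx":0,"dy":0,"dz":-4.2,"wx":0,"wy":0,"wz":0,"hand":0},{"dx":0,"dy":0,"dz":-4.5,"wx":0,"wy":0,"wz":0,"hand":0},{"dx":0,"dy":0,"dz":-4.5,"wx":0,"wy":0,"wz":0,"hand":0}])

```text
clock: 41.2
eef_pos: [0.4842, -0.3691, 0.2712]
tool_rot: [-0.17, 0.985, -0.003, 0.002]
ft_force: [0.0, -0.7, -0.4]
grip_width: -0.0001
grasp_force: 0.0
```

Run:
```python
from h import *
np.set_printoptions(precision=1,suppress=True)
o=bot.get_obs();print(o["clock"],o["eef_pos"],o["ft_force"])
s=cam("side");bot.camera("side")
P={"small_bottle":(.463,-.136,.095),"amber_bottle":(.4727,-.2514,.14),"square_bottle":(.588,-.241,.118),"flask":(.578,-.126,.14)}
for t,(x,y,h) in P.items():
    a,b=proj(s,(x,y,.076+h)),proj(s,(x,y,.076))
    print(t,"top,bottom expected",a,b,[(round(d["score"],2),np.array(d["extent"])) for d in bot.look_for("side",t)[:4]])
```

```text
41.2 [ 0.5 -0.4  0.3] [ 0.  -0.7 -0.4]
small_bottle top,bottom expected [333.9 164.4] [331.9 190.3] [(0.76, array([209.8, 291.1,  18.1,  34.7])), (0.52, array([333.1, 176.8,  15.3,  30.8]))]
amber_bottle top,bottom expected [350.4 137.1] [346.9 174.7] [(0.7, array([349.1, 155.7,  15. ,  41.4]))]
square_bottle top,bottom expected [317.8 134.9] [316.1 165.8] [(0.88, array([319.7, 150.4,  23.6,  36.5])), (0.65, array([349.2, 172.7,  21.6,  23.7])), (0.35, array([347.5, 158.6,  16.7,  45.1]))]
flask top,bottom expected [301.7 142.5] [300.2 180.6] [(0.96, array([302.1, 163.9,  21.5,  42.9]))]
```

All four vessels stand where expected, at seated height, so I'm handing in the job.

```bash
python3 -c "
from workcell import bot
print(bot.job_done())"
```

```text
the job is handed in; nothing more can be done
None
```

All four vessels stand seated and released in their clamps, the start button was then pressed to its stop and let go, and I handed the job in at about 41 s on the clock; no verdict came back.

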